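Pour marbles into the flight box dish

TASK

Turn the black catch on the low wooden flight box aside until it is about level, and pull the feeding drawer fully out. Then pick up the scoop, lower its lip until it rests lightly on the rim of the white dish with the marbles still in the scoop, and only then tip all five marbles into the dish, keeping the lip close to it. Set the scoop back down flat on the bench and leave the drawer open, with the dish standing flat in it; do not disturb the mug, jar or brush.

Things in the scene. Friction and masses are not known exactly. Their poses are not given: they have to be found in the camera images.
- box_front (a point): bottom middle of the front face of the flight box, a low wooden box, 240 deep x 300 wide x 113 mm high, clear lid, fixed to the bench. x points into the box, away from the robot, y to the left along the front, z up; the front face is upright. The upper front (above 60 mm) leaves no room for a vertical gripper at the knob or catch: lean the tool so that it points down and towards the box
- catch_hinge (a point): where the catch's hinge axis meets the box front, 85 mm above the bench; axes as the box (hinge axis along box x)
- catch_stub (a point): middle of the catch's finger stub, a black round stub 12 mm across that juts out 28 mm, from 9 to 37 mm in front of the box front (the point is 24 mm in front). It lies 35 mm from the hinge axis, straight below it when the catch is closed. The catch bar is black, 14 mm wide, 7 mm thick and reaches 46 mm from the hinge, hanging over the drawer front
- catch (a joint): catch angle in rad: 0 hangs down and blocks the drawer, 1.57 is level and free; grows as the stub swings to the box's +y side and up (about box x). Needs about 1 to 2 N at the stub and stays where it is left; stop at 1.75
- drawer (a joint): how far the drawer is out, in m: 0 shut, stop at 0.165. Slides along the box's -x with 2 to 4 N of friction; physically blocked by the catch until the catch is past about 1 rad
- drawer_knob (a point): middle of the drawer's wooden knob, at the middle of the drawer front: a bar 20 mm thick (27 mm at its end flange) that juts out 44 mm along box -x, axis 36 mm above the bench; the point is 21 mm in front of the drawer front. Axes as the box. The drawer is 180 mm wide and 180 mm deep; its side walls end 20 mm, its front panel 56 mm, and its floor 10 mm above the bench
- dish_rim (a point): centre of the mouth, at rim height, of the loose white ceramic dish (126 mm across the rim, 24 mm high, wall 4 mm, 300 g) that stands in the drawer, its centre about 80 mm behind the drawer front, and rides out with it; rim about 34 mm above the bench
- dish: the same dish; origin at the centre of its underside
- scoop: loose scoop: metal trough, open front, wooden handle at the back, 160 g. Origin: underside of the trough. x points to the lip, z up. Trough 72 mm wide (66 inside), walls 34 mm high; floor flat from x = -55 to +22 mm, then ramps up 16 degrees to the lip. Carried level, the marbles stay in; they roll out when the nose dips 20 to 30 degrees; 45 to 60 degrees empties it
- scoop_grip (a point): place to hold the scoop: on its handle, a straight bar 14 mm wide and 20 mm tall, running from x = -55 to -155 mm of the scoop, centre line 46 mm above the scoop's underside; the point is 110 mm behind the scoop's origin. Axes as the scoop. It can be pinched across its width, from above or with the tool leaning 20 degrees
- scoop_lip (a point): middle of the scoop's lip, top edge, 77 mm ahead of the scoop's origin, 19 mm above its underside (the sheet is 3 mm thick); axes as the scoop
- marble0_center (a point): a green glass marble, 20 mm across, 10 g; the point is its centre (its orientation means nothing). The five start lying loose in the trough of the scoop
- marble1_center (a point): a green glass marble, 20 mm across, 10 g; the point is its centre (its orientation means nothing). The five start lying loose in the trough of the scoop
- marble2_center (a point): a green glass marble, 20 mm across, 10 g; the point is its centre (its orientation means nothing). The five start lying loose in the trough of the scoop
- marble3_center (a point): a green glass marble, 20 mm across, 10 g; the point is its centre (its orientation means nothing). The five start lying loose in the trough of the scoop
- marble4_center (a point): a green glass marble, 20 mm across, 10 g; the point is its centre (its orientation means nothing). The five start lying loose in the trough of the scoop
- mug: white mug, 80 mm wide, 95 mm high; a bystander. Origin: centre of underside
- jar: amber jar, 68 mm wide, 90 mm high; a bystander. Origin: centre of underside
- brush: lying hand brush with a wooden handle; a bystander. Origin: on its underside

How it is judged:
By the outcome, as a careful person would: the job done as asked, in the order asked, and still so for the second after the job is handed in, with the robot touching nothing.
It also fails if it takes over 72 s, if anything falls off the work surface, if the arm or the gripper's body presses on something with over 40 N, if the wrist force passes 120 N, or if a joint passes its speed limit or range.

ROBOT

A 7-joint arm with a two-finger parallel gripper is mounted at the origin on the work surface. World frame = base frame: x ahead of the robot, y to its left, z up, the work surface at z = 0. Lengths are in m, angles in rad, forces in N, time in s.
With the tool pointing down it reaches from about 0.4 to 0.85 m from the base axis. Payload 4.5 kg.
Tool frame: the origin (TCP) lies at the centre of the arm's flange, where the gripper is bolted on; the fingertips stand nose_length ahead of it and the grasp point (between the pads) lies 147 mm ahead of it (nose_length is the distance from the TCP to the fingertips, in m); z points along the fingers, y is the line along which they close (so a half turn about z gives the same grasp; the last joint's range is limited). The gripper opens to 88 mm and grips with 3 to 60 N. Pads are 18 mm wide; open, the fingers measure 123 mm over their backs; the gripper's body (75 mm by 187 mm) begins 45 mm behind the grasp point.
Start: joints at [1.187, 0.689, -0.195, 1.565, 0.157, 0.902, -0.215], TCP at [0.254, -0.571, 0.405] pointing down, gripper open.
Joint ranges: [-3.01, 3.01], [-0.46, 2.08], [-1.47, 1.51], [0.13, 2.56], [-1, 4.14], [0.04, 2.09], [-2.66, 2.66]. Speed limits (rad/s): [2.57, 2.57, 3.14, 3.14, 3.14, 3.14, 3.14].

INTERFACE

Orientations are given as a unit quaternion [x, y, z, w].
In Python, from plant import * gives the robot as it stands.
- The arm moves only by the tool play_rows, never from a script. Its argument "rows" is a list that holds one entry, the list of rows, each a list of 6 numbers: the shift along the tool's x, y, z normalised to -1 to 1, where 1 is 0.5 m, then the turn, a rotation vector about the tool's x, y, z normalised to -1 to 1, where 1 is 0.5 rad. A call has 1 to 20 rows; each row is the pose to reach, as a shift and turn from the pose commanded when the call began, along the tool's axes at that moment; what a row does not reach only later rows make up. A row lasts 1/12 s, in which the tool goes at most 41.7 mm and 7.16 degrees, less where a joint would pass 70% of its speed; a pose out of reach is approached as far as the arm can. A call with a number of a shift or a turn outside -1 to 1 is refused whole. A call with a gripper value outside its range is refused whole. "claw" is the closure, from 0 (fully open) to 1 (shut), set as the call begins (left out, the last holds). The fingers move at their own pace and stop on an object; "squeeze" is the grip in N (left out, the last holds). Time passes only in rows, so rows that repeat a pose let the fingers close. It gives the time, the measured TCP pose, the force, the opening and the grip force at its end, in the units of the state.
- get_state(): the state, without advancing time (a new reading comes with each control period).
- snapshot(name): name is "scene" or "top" or "wrist"; returns a dict with "pixels" (480x640x3 uint8, blue, green, red), "camera_matrix" (3x3 intrinsics, pixels), "dist_coeffs" ([k1, k2, p1, p2, k3] as OpenCV has them; the pictures are not rectified), "world_to_cam" (4x4, takes a point from world to camera coordinates); the wrist camera has in their place "mount" (4x4, takes a point from camera to tool coordinates, whose origin is the TCP and whose axes are the flange's). Camera axes: x right, y down, z forward; pixel columns grow to the right and rows downward; lengths in m; the calibration is good to about 2 mm. A picture is of the moment at which its call begins: read the wrist's pose just before it. There is no depth.
- finish_job(): hands the job in; it is judged then, once.
The state is a dict: "clock": time; "q": joint angles; "qd": joint speeds; "joint_torque": joint torques, N m; "tool_pos": TCP position; "eef_rot": TCP orientation; "contact_force": force on the tool from outside, world axes, zero at the start; "moment": the same for the moment, N m; "opening": opening from 0.0 (shut) to 1.0 (fully open); "finger_force": force on a finger pad.
Only numpy, scipy, OpenCV 4.12 (cv2) and the standard library are available. Lean on these libraries where they do the work, as an engineer would, in place of code of your own. Each camera call takes 0.05 s, during which the arm holds its last target. There are 200 camera calls.

## Working session

There is one attempt and no reset: what is moved stays moved. The work goes in short steps, Python scripts to look and compute and a tool call to move; the robot and the scene stay as the last step left them, time stands still between calls to the robot, and variables do not carry over. Pictures are saved under pics/ and viewed, at most 15 in all, crops included, and the job is handed in when it is done.

Besides the shell and the picture viewer there is one more tool, called after ">>>" as name(argument=value, ...), one argument or row to a line, values as JSON. play_rows: Moves the arm, as the interface text tells. Its arguments: {"type":"object","properties":{"rows":{"type":"array"},"claw":{"type":"number"},"squeeze":{"type":"number"}},"required":["rows"]}

```bash
ls; mkdir -p pics; python3 - <<'E'
from plant import *
import cv2,json
s=get_state();print(s)
import pickle
for n in ["scene","top"]:
    d=snapshot(n);cv2.imwrite(f"pics/{n}0.png",d["pixels"]);pickle.dump(d,open(f"{n}0.pkl","wb"))
    print(n,d["camera_matrix"],d["dist_coeffs"],d["world_to_cam"])
d=snapshot("wrist");print(d["mount"],d["camera_matrix"])
E
```

```text
pics
{'clock': 0.0, 'q': array([ 1.18682762,  0.68999603, -0.19454186,  1.56632583,  0.15730143,
        0.90250524, -0.2151424 ]), 'qd': array([ 0.00202009,  0.00045289,  0.0007099 ,  0.00107672, -0.00016613,
        0.00070164, -0.00069353]), 'joint_torque': array([ 3.66884360e-04, -5.27571988e+01, -1.26664750e+00, -1.53427881e+01,
       -5.26259327e-02,  6.63642946e-03,  1.53787732e-04]), 'tool_pos': array([ 0.25343081, -0.57095841,  0.40390779]), 'eef_rot': array([ 9.78256013e-01,  2.07398955e-01, -2.47334318e-04, -8.86518536e-04]), 'contact_force': array([ 0.39156063, -0.42471222, -0.04503607]), 'moment': array([-0.0156152 , -0.00458835, -0.04149797]), 'finger_force': 0.0, 'opening': 1.003334833857022}
scene [[454.24113248   0.         319.15840749]
 [  0.         454.24113248 236.11241809]
 [  0.           0.           1.        ]] [-0.04023843  0.          0.          0.          0.        ] [[ 5.65675645e-01  8.24626997e-01  1.17489033e-03 -4.22254729e-01]
 [ 6.35340990e-01 -4.34920533e-01 -6.38111241e-01 -2.98485213e-01]
 [-5.25692773e-01  3.61710444e-01 -7.69943286e-01  1.
[... 175 characters left out ...]
.           0.           1.        ]] [-0.15236653  0.          0.          0.          0.        ] [[-0.0242595  -0.99950029 -0.02026424  0.0902974 ]
 [-0.99039447  0.02678872 -0.13565085  0.61067625]
 [ 0.13612592  0.01677877 -0.99054945  1.05560412]
 [ 0.          0.          0.          1.        ]]
[[ 3.57034815e-04 -9.65825015e-01 -2.59194740e-01  6.62273301e-02]
 [ 9.99999590e-01  5.60388220e-04 -7.10671415e-04  1.36380593e-04]
 [ 8.31633908e-04 -2.59194380e-01  9.65824819e-01  2.07162785e-02]
 [ 0.00000000e+00  0.00000000e+00  0.00000000e+00  1.00000000e+00]] [[421.62249902   0.         314.22929614]
 [  0.         421.62249902 241.58934131]
 [  0.           0.           1.        ]]
```

View pics/scene0.png

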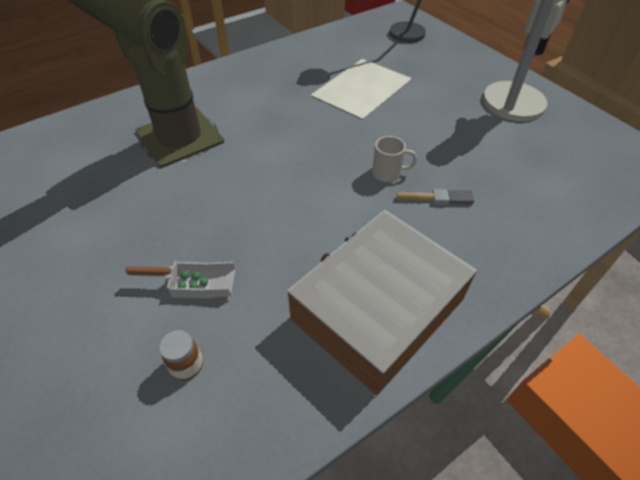

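View pics/top0.png

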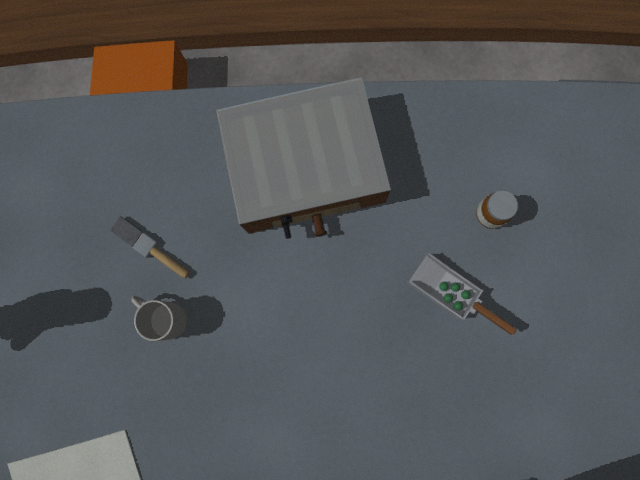

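The scene view shows the scoop at about (200,280), jar (182,355), box (382,290) and mug (390,158). In the top view the lid corners are near (218,110), (363,80), (388,189) and (240,222). The stub is near (287,228), the knob (319,226), the scoop trough (447,285) and its handle end (515,331).

```bash
cat > h.py <<'E'
from plant import *
import cv2,numpy as np,pickle
from scipy.spatial.transform import Rotation as R
def T_wc(d,s=None):
    if "world_to_cam" in d: return np.linalg.inv(d["world_to_cam"])
    T=np.eye(4);T[:3,:3]=R.from_quat(s["eef_rot"]).as_matrix();T[:3,3]=s["tool_pos"];return T@d["mount"]
def ray(d,uv,s=None):
    T=T_wc(d,s);p=cv2.undistortPoints(np.array([[uv]],float),d["camera_matrix"],np.array(d["dist_coeffs"]))[0,0]
    v=T[:3,:3]@np.r_[p,1];return T[:3,3],v/np.linalg.norm(v)
def hit(d,uv,z,s=None):
    o,v=ray(d,uv,s);return o+v*(z-o[2])/v[2]
def proj(d,P,s=None):
    W=np.linalg.inv(T_wc(d,s));return cv2.projectPoints(np.atleast_2d(np.array(P,float)),cv2.Rodrigues(W[:3,:3])[0],W[:3,3],d["camera_matrix"],np.array(d["dist_coeffs"]))[0][:,0]
def tri(rs):
    A=sum(np.eye(3)-np.outer(v,v) for o,v in rs);b=sum((np.eye(3)-np.outer(v,v))@o for o,v in rs);return np.linalg.solve(A,b)
def big(m,n=1):
    c,_=cv2.findContours(m.astype(np.uint8),cv2.RETR_EXTERNAL,cv2.CHAIN_APPROX_NONE)
    return sorted(c,key=cv2.contourArea)[::-1][:n]
E
python3 - <<'E'
from h import *
np.set_printoptions(precision=4,suppress=True)
d=pickle.load(open("top0.pkl","rb"));im=d["pixels"].astype(int)
hsv=cv2.cvtColor(d["pixels"],cv2.COLOR_BGR2HSV)
g=im.sum(2)/3
m=np.zeros((480,640));m[70:235,205:400]=((g>120)&(hsv[...,1]<40))[70:235,205:400]
c=big(m)[0];print("lid",cv2.boxPoints(cv2.minAreaRect(c)),cv2.approxPolyDP(c,6,True)[:,0].tolist())
for uv in cv2.boxPoints(cv2.minAreaRect(c)): print(hit(d,uv,.113))
m=np.zeros((480,640));m[290:350,468:530]=((hsv[...,0]<15)&(hsv[...,1]>110))[290:350,468:530]
c=big(m)[0];r=cv2.minAreaRect(c);print("handle",r,cv2.contourArea(c))
for uv in cv2.boxPoints(r): print(hit(d,uv,.056))
m=np.zeros((480,640));m[270:320,430:480]=((hsv[...,0]>50)&(hsv[...,0]<85)&(hsv[...,1]>90))[270:320,430:480]
for c in big(m,6): print("marble",cv2.minEnclosingCircle(c),hit(d,cv2.minEnclosingCircle(c)[0],.014))
for uv in [(430,254),(411,280),(482,289),(465,319)]: print("scoop corner",hit(d,uv,.034))
big2=cv2.resize(np.hstack([d["pixels"][180:260,220:360]]),None,fx=5,fy=5,interpolation=cv2.INTER_CUBIC)
big3=cv2.resize(d["pixels"][240:345,395:535],None,fx=5,fy=5,interpolation=cv2.INTER_CUBIC)[:525]
cv2.imwrite("pics/crop1.png",cv2.resize(np.vstack([big2,big3]),(452,600)) if 0 else np.vstack([big2[:,:],big3])[::1])
o=np.vstack([big2,big3]);cv2.imwrite("pics/crop1.png",cv2.resize(o,None,fx=600/o.shape[0],fy=600/o.shape[0]))
s=pickle.load(open("scene0.pkl","rb"))
E
```

```text
lid [[216.7059 109.8235]
 [238.8236 104.2941]
 [239.1177 105.4706]
 [217.0001 111.    ]] [[239, 105], [217, 111]]
[0.8903 0.2864 0.113 ]
[0.9    0.2414 0.113 ]
[0.8974 0.2408 0.113 ]
[0.8877 0.2857 0.113 ]
handle ((494.07073974609375, 318.1273498535156), (48.56281280517578, 6.9933929443359375), 34.38034439086914) 284.0
[ 0.4844 -0.2139  0.056 ]
[ 0.4956 -0.2225  0.056 ]
[ 0.438  -0.3016  0.056 ]
[ 0.4269 -0.2928  0.056 ]
marble ((455.0, 286.5), 4.272101879119873) [ 0.5295 -0.1908  0.014 ]
marble ((447.9864807128906, 297.8513488769531), 4.148773670196533) [ 0.5064 -0.1749  0.014 ]
marble ((457.8333435058594, 305.5), 4.116457939147949) [ 0.49   -0.1947  0.014 ]
marble ((465.2173767089844, 294.1739196777344), 4.221090316772461) [ 0.5129 -0.2114  0.014 ]
marble ((443.5, 286.0), 4.031229019165039) [ 0.5312 -0.1667  0.014 ]
scoop corner [ 0.5964 -0.1382  0.034 ]
scoop corner [ 0.5442 -0.0967  0.034 ]
scoop corner [ 0.5214 -0.2421  0.034 ]
scoop corner [ 0.4617 -0.2037  0.034 ]
```

View pics/crop1.png

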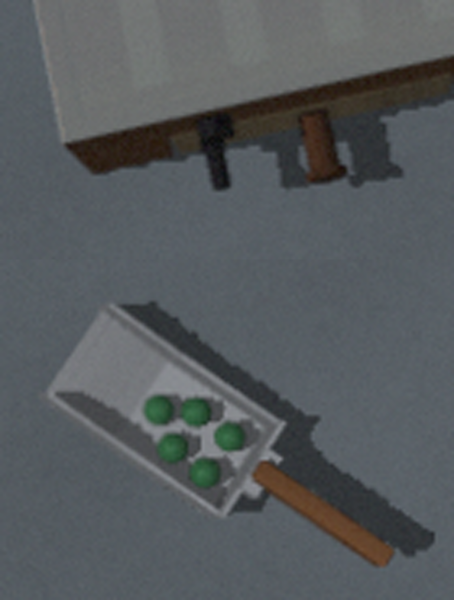

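The crop shows the lid's front-left corner at crop (65,143), the stub tip at (220,187) and the knob end at (325,175). The scoop points up-left, with its five marbles at the back of the trough.

```bash
python3 - <<'E'
from h import *
import plant
np.set_printoptions(precision=4,suppress=True)
print([n for n in dir(plant) if not n.startswith('_')], getattr(plant,'nose_length',None))
d=pickle.load(open("top0.pkl","rb"))
L=[hit(d,p,.113) for p in [(218,110),(363,80),(388,189),(240,223)]]
print(np.array(L)); BL,BR,FR,FL=L
print("w",np.linalg.norm(FL-FR),np.linalg.norm(BL-BR),"d",np.linalg.norm(FL-BL),np.linalg.norm(FR-BR))
yv=(FL-FR)+(BL-BR);yv/=np.linalg.norm(yv);xv=np.cross(yv,[0,0,1])
f=(FL+FR)/2; f[2]=0
print("yaw deg",np.degrees(np.arctan2(xv[1],xv[0])),"front mid",f,(BL+BR)/2-240e-3*xv)
def loc(p): p=p-f; return p@xv,p@yv,p[2]
print("stub tip",loc(hit(d,(287.8,236.5),.050)),"stub base",loc(hit(d,(286,223),.05)),"knob end",loc(hit(d,(320.2,232),.036)))
sc=pickle.load(open("scene0.pkl","rb"))
print("lid corners predicted in scene",proj(sc,np.array(L)))
E
```

```text
['Unreachable', 'finish_job', 'get_state', 'nose_length', 'snapshot'] 0.166
[[ 0.8898  0.2837  0.113 ]
 [ 0.9433 -0.0096  0.113 ]
 [ 0.7154 -0.0493  0.113 ]
 [ 0.6567  0.2377  0.113 ]]
w 0.29301370921434255 0.2981982908893837 d 0.23750857224010632 0.23131982256837186
yaw deg 10.947196891496196 front mid [0.6861 0.0942 0.    ] [0.6809 0.0915 0.113 ]
stub tip (np.float64(-0.036419302630651074), np.float64(0.06509217363700245), np.float64(0.050000000000000044)) stub base (np.float64(-0.008364125206408434), np.float64(0.06301414431227131), np.float64(0.050000000000000044)) knob end (np.float64(-0.03928165267486895), np.float64(-0.001138214174203839), np.float64(0.03600000000000003))
lid corners predicted in scene [[475.1755 271.4214]
 [379.3022 371.4183]
 [289.3246 290.237 ]
 [383.9347 210.8426]]
```

```bash
cat >> h.py <<'E'
f=np.array([.6835,.093,0]);yaw=np.radians(10.9)
xv=np.array([np.cos(yaw),np.sin(yaw),0]);yv=np.array([-np.sin(yaw),np.cos(yaw),0]);zv=np.array([0,0,1.])
def B(x,y,z): return f+x*xv+y*yv+z*zv
def lean(deg,x=xv,y=yv):   # tool y=-y, pointing down and towards x
    a=np.radians(deg);d=np.cos(a)*-zv+np.sin(a)*x
    return np.column_stack([np.cross(-y,d),-y,d])
def tcp(P,Rm,l): return P-l*Rm[:,2]
def rows(wps,s=None):
    s=s or get_state();R0=R.from_quat(s["eef_rot"]).as_matrix()
    for p,Rm in wps:
        sh=R0.T@(p-s["tool_pos"])/.5;rv=R.from_matrix(R0.T@Rm).as_rotvec()/.5
        print([round(float(v),3) for v in np.r_[sh,rv]],"dist %.3f ang %.1f"%(np.linalg.norm(sh)/2,np.degrees(np.linalg.norm(rv)/2)))
def show(s=None):
    s=s or get_state();print("t",s["clock"],"tcp",s["tool_pos"].round(4),"q",s["q"].round(2),"F",s["contact_force"].round(1),"op",round(s["opening"],3),"ff",round(s["finger_force"],1))
    Rm=R.from_quat(s["eef_rot"]).as_matrix();g=s["tool_pos"]+.147*Rm[:,2]-f;print("grasp in box",(g@xv).round(4),(g@yv).round(4),g[2].round(4),"toolz",Rm[:,2].round(3))
E
python3 - <<'E'
from h import *
Rm=lean(35)
P=B(-.028,.065,.05)
rows([(np.array([.45,-.2,.40]),lean(0)),(tcp(P,Rm,.155)-.12*Rm[:,2],Rm),(tcp(P,Rm,.155),Rm)])
E
```

```text
[0.66, -0.519, 0.009, -0.003, 0.0, 0.455] dist 0.420 ang 13.0
[0.992, -1.075, 0.259, -0.142, 1.217, 0.44] dist 0.743 ang 37.3
[1.127, -1.044, 0.456, -0.142, 1.217, 0.44] dist 0.801 ang 37.3
```

>>> play_rows(
  rows=[
    [[0.66, -0.52, 0.0, 0.0, 0.3, 0.45], [0.66, -0.52, 0.0, 0.0, 0.3, 0.45], [0.66, -0.52, 0.0, 0.0, 0.3, 0.45], [0.66, -0.52, 0.0, 0.0, 0.3, 0.45], [0.66, -0.52, 0.0, 0.0, 0.3, 0.45], [0.66, -0.52, 0.0, 0.0, 0.3, 0.45], [0.66, -0.52, 0.0, 0.0, 0.3, 0.45], [0.66, -0.52, 0.0, 0.0, 0.3, 0.45], [0.66, -0.52, 0.0, 0.0, 0.3, 0.45], [0.66, -0.52, 0.0, 0.0, 0.3, 0.45], [0.66, -0.52, 0.0, 0.0, 0.3, 0.45]],
  ],
  claw=0.64,
  squeeze=15,
)

```text
clock: 1.07
tool_pos: [0.4537, -0.191, 0.405]
eef_rot: [0.992, 0.103, 0.075, -0.018]
contact_force: [0.6, 0.0, 0.1]
opening: 0.363
finger_force: 0.0
```

```bash
python3 - <<'E'
from h import *
show()
Rm=lean(35)
P=B(-.028,.065,.05)
rows([(tcp(P,Rm,.155)-.08*Rm[:,2],Rm)])
E
```

```text
t 1.0667 tcp [ 0.4537 -0.191   0.405 ] q [ 0.44  0.5  -0.16  2.01 -0.04  0.52 -1.03] F [0.6 0.  0.1] op 0.363 ff 0.0
grasp in box -0.2571 -0.2321 0.2598 toolz [ 0.144  0.051 -0.988]
[0.19, -0.59, 0.37, -0.052, 0.917, 0.019] dist 0.361 ang 26.3
```

>>> play_rows(
  rows=[
    [[0.19, -0.59, 0.37, -0.05, 0.92, 0.02], [0.19, -0.59, 0.37, -0.05, 0.92, 0.02], [0.19, -0.59, 0.37, -0.05, 0.92, 0.02], [0.19, -0.59, 0.37, -0.05, 0.92, 0.02], [0.19, -0.59, 0.37, -0.05, 0.92, 0.02], [0.19, -0.59, 0.37, -0.05, 0.92, 0.02], [0.19, -0.59, 0.37, -0.05, 0.92, 0.02], [0.19, -0.59, 0.37, -0.05, 0.92, 0.02], [0.19, -0.59, 0.37, -0.05, 0.92, 0.02], [0.19, -0.59, 0.37, -0.05, 0.92, 0.02], [0.19, -0.59, 0.37, -0.05, 0.92, 0.02]],
  ],
)

```text
clock: 1.98
tool_pos: [0.5826, 0.0205, 0.3969]
eef_rot: [0.957, 0.086, 0.277, -0.027]
contact_force: [0.9, 0.6, -1.0]
opening: 0.36
finger_force: 0.0
```

```bash
python3 - <<'E'
from h import *
s=get_state();show(s)
d=snapshot("wrist");cv2.imwrite("pics/w1.png",d["pixels"]);pickle.dump((d,s),open("w1.pkl","wb"))
print(proj(d,[B(-.037,.065,.05),B(-.009,.065,.05),B(-.044,0,.036)],s))
Rm=lean(35)
P=B(-.028,.065,.05)
rows([(tcp(P,Rm,.155),Rm)])
E
```

```text
t 1.9833 tcp [0.5826 0.0205 0.3969] q [-0.09  0.57 -0.02  1.98 -1.    0.04 -0.5 ] F [ 0.9  0.6 -1. ] op 0.36 ff 0.0
grasp in box -0.0343 -0.0525 0.2726 toolz [ 0.525  0.099 -0.845]
[[175.85110009 361.25964618]
 [178.38954243 327.69761035]
 [254.80983517 369.86560525]]
[-0.245, -0.218, 0.365, -0.014, 0.096, -0.008] dist 0.245 ang 2.8
```

View pics/w1.png

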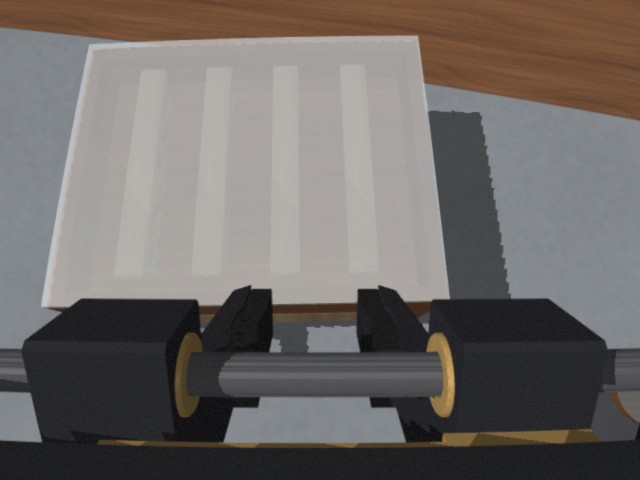

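The wrist view shows the box with the gripper fingers in front. The joints matter more here: q5 and q6 are at their limits, so I need the arm's kinematics to choose a reachable lean. I'll fit a model to the poses logged so far.

```bash
cat > kin.py <<'E'
from h import *
import itertools
from scipy.optimize import least_squares
D=[([1.18682762,.68999603,-.19454186,1.56632583,.15730143,.90250524,-.2151424],[.25343081,-.57095841,.40390779],[.978256,.207399,-.000247,-.000887]),
([.44,.5,-.16,2.01,-.04,.52,-1.03],[.4537,-.191,.405],[.992,.103,.075,-.018])]
def fk(q,sg,L,c7):
    h,L1,L2,t,a,b=L
    ax=['z','y','z','y','z','y','z']
    off=[[0,0,0],[0,0,h],[0,0,0],[a,0,L1],[-b,0,L2],[0,0,0],[0,0,t]]
    T=np.eye(3);p=np.zeros(3)
    for i in range(7):
        p=p+T@np.array(off[i]);T=T@R.from_euler(ax[i],sg[i]*q[i]+(c7 if i==6 else 0)).as_matrix()
    return p,T   # flange offset t along z placed before q7 roll: same
E
python3 - <<'E'
from kin import *
s=get_state();D.append((list(s["q"]),list(s["tool_pos"]),list(s["eef_rot"])))
best=[]
for sg in itertools.product([1,-1],repeat=7):
  if sg[1]<0 or sg[3]<0: continue
  for c in np.radians([0,90,180,-90]):
    e=0
    for q,p,o in D:
        e+=R.from_matrix(fk(q,sg,[0]*6,c)[1].T@R.from_quat(o).as_matrix()).magnitude()
    best.append((e,sg,c))
best.sort(key=lambda x:x[0]);print(best[:3])
e,sg,c=best[0]
r=least_squares(lambda L:np.concatenate([fk(q,sg,L,c)[0]-p for q,p,o in D]+[0.02*(L-np.array([.34,.4,.4,.13,0,0]))]),[.34,.4,.4,.13,0,0])
print(r.x,r.fun[:9].round(4))
E
```

```text
[(0.00861633732809361, (-1, 1, -1, 1, -1, 1, -1), np.float64(1.5707963267948966)), (0.7492564550337064, (-1, 1, 1, 1, -1, 1, -1), np.float64(1.5707963267948966)), (1.1095208353343256, (1, 1, -1, 1, 1, 1, 1), np.float64(-1.5707963267948966))]
[-0.15784701  0.75678055  0.182294    0.07934201 -0.10578065  0.13483003] [-0.0056 -0.0034 -0.0002  0.0042  0.0057  0.0068 -0.0072  0.0369 -0.0063]
```

```bash
python3 - <<'E'
import re
s=open('kin.py').read()
s=s.replace("h,L1,L2,t,a,b=L","h,L1,L2,t,a,b,w,a0=L").replace("[0,0,h],","[a0,0,h],").replace("[0,0,t]]","[w,0,t]]")
s+='''
SG=(-1,1,-1,1,-1,1,-1);C7=np.pi/2
'''
open('kin.py','w').write(s)
E
python3 - <<'E'
from kin import *
s=get_state();D.append((list(s["q"]),list(s["tool_pos"]),list(s["eef_rot"])))
for pri in ([.34,.4,.4,.13,0,0,0,0],[.267,.293,.3425,.097,.05,.05,.07,0],[.33,.316,.384,.107,.08,.08,.088,0],[.3,.4,.35,.1,0,0,.0,.05]):
  pri=np.array(pri)
  for lam in (.003,.03):
    r=least_squares(lambda L:np.concatenate([fk(q,SG,L,C7)[0]-p for q,p,o in D]+[lam*(L-pri)]),pri)
    print(r.x.round(3),np.abs(r.fun[:9]).max().round(5))
E
```

```text
[-0.151  0.753  0.189  0.129 -0.17   0.146 -0.045 -0.005] 0.00673
[ 0.035  0.629  0.216  0.145 -0.176  0.068 -0.043  0.109] 0.00756
[-0.151  0.753  0.189  0.129 -0.17   0.146 -0.045 -0.005] 0.00673
[ 0.026  0.632  0.213  0.143 -0.174  0.073 -0.043  0.105] 0.00715
[-0.151  0.753  0.189  0.129 -0.17   0.146 -0.045 -0.005] 0.00673
[ 0.035  0.626  0.215  0.144 -0.174  0.069 -0.043  0.11 ] 0.0074
[-0.151  0.753  0.189  0.129 -0.17   0.146 -0.045 -0.005] 0.00673
[ 0.03   0.631  0.215  0.144 -0.176  0.07  -0.043  0.108] 0.00745
```

```bash
python3 - <<'E'
from h import *
rows([(np.array([.5,-.05,.33]),lean(5)),(np.array([.56,-.05,.25]),lean(5))])
E
```

```text
[-0.233, 0.121, 0.008, -0.016, -0.952, -0.005] dist 0.131 ang 27.3
[-0.218, 0.145, 0.206, -0.016, -0.952, -0.005] dist 0.167 ang 27.3
```

>>> play_rows(
  rows=[
    [[-0.23, 0.12, 0.0, 0, -0.95, 0], [-0.23, 0.12, 0.0, 0, -0.95, 0], [-0.23, 0.12, 0.0, 0, -0.95, 0], [-0.23, 0.12, 0.0, 0, -0.95, 0], [-0.23, 0.12, 0.0, 0, -0.95, 0], [-0.23, 0.12, 0.0, 0, -0.95, 0], [-0.23, 0.12, 0.0, 0, -0.95, 0], [-0.23, 0.12, 0.0, 0, -0.95, 0]],
  ],
)

```text
clock: 2.7
tool_pos: [0.4972, -0.0566, 0.3354]
eef_rot: [0.995, 0.09, 0.045, -0.007]
contact_force: [-0.7, -0.5, 0.1]
opening: 0.361
finger_force: 0.0
```

```bash
cat > rec.py <<'E'
from h import *
s=get_state();show(s)
try: L=pickle.load(open("log.pkl","rb"))
except Exception: L=[]
L.append((s["q"],s["tool_pos"],s["eef_rot"]));pickle.dump(L,open("log.pkl","wb"))
E
python3 rec.py
```

```text
t 2.7 tcp [ 0.4972 -0.0566  0.3354] q [-0.26  0.68  0.47  2.07 -0.75  0.48 -0.6 ] F [-0.7 -0.5  0.1] op 0.361 ff 0.0
grasp in box -0.1979 -0.111 0.189 toolz [ 0.088  0.021 -0.996]
```

>>> play_rows(
  rows=[
    [[0.1, -0.1, 0.16, 0.5, 0, 0.5], [0.1, -0.1, 0.16, 0.5, 0, 0.5], [0.1, -0.1, 0.16, 0.5, 0, 0.5], [0.1, -0.1, 0.16, 0.5, 0, 0.5], [0.1, -0.1, 0.16, 0.5, 0, 0.5], [0.1, -0.1, 0.16, 0.5, 0, 0.5]],
  ],
)

```text
clock: 3.2
tool_pos: [0.5435, 0.0011, 0.2608]
eef_rot: [0.99, -0.03, 0.032, -0.134]
contact_force: [-0.3, -0.2, 0.2]
opening: 0.362
finger_force: 0.0
```

```bash
python3 rec.py; python3 - <<'E'
from kin import *
L=pickle.load(open("log.pkl","rb"));D=[D[0]]+L
pri=np.array([.34,.4,.4,.13,0,0,0,0,0,0,0,0,0]);lam=.003
def fk2(q,L):
    h,L1,L2,t,a,b,w,a0,y1,y2,y3,y4,y5=L
    ax='zyzyzyz';off=[[0,0,0],[a0,y1,h],[0,y2,0],[a,y3,L1],[-b,y4,L2],[0,y5,0],[w,0,t]]
    T=np.eye(3);p=np.zeros(3)
    for i in range(7):
        p=p+T@np.array(off[i]);T=T@R.from_euler(ax[i],SG[i]*q[i]+(C7 if i==6 else 0)).as_matrix()
    return p,T
r=least_squares(lambda L:np.concatenate([fk2(q,L)[0]-p for q,p,o in D]+[lam*(L-pri)]),pri)
print(r.x.round(3),r.fun[:3*len(D)].round(4))
r=least_squares(lambda L:np.concatenate([fk2(q,np.r_[L,np.zeros(7)])[0]-p for q,p,o in D]),pri[:6])
print(r.x.round(3),r.fun.round(4))
for q,p,o in D: print(R.from_matrix(fk2(q,pri)[1].T@R.from_quat(o).as_matrix()).magnitude())
E
```

```text
t 3.2 tcp [0.5435 0.0011 0.2608] q [-0.11  0.82  0.18  1.97 -0.98  0.48 -0.73] F [-0.3 -0.2  0.2] op 0.362 ff 0.0
grasp in box -0.1373 -0.0277 0.1194 toolz [ 0.071  0.263 -0.962]
[ 0.373  0.467  0.349  0.122  0.025  0.042  0.024  0.03   0.008  0.008
 -0.033 -0.033  0.004] [ 0. -0.  0. -0.  0. -0.  0. -0.  0.]
[0.244 0.496 0.309 0.004 0.064 0.028] [ 0.0445  0.026   0.0078  0.0053  0.0245 -0.0017 -0.0038 -0.0019 -0.0061]
1.1786600460951766e-06
5.228355149583361e-16
5.083316833809081e-16
```

```bash
cat >> kin.py <<'E'
NM=['h','L1','L2','t','a','b','w','a0','y1','y2','y3','y4','y5']
def fk2(q,L):
    h,L1,L2,t,a,b,w,a0,y1,y2,y3,y4,y5=L
    ax='zyzyzyz';off=[[0,0,0],[a0,y1,h],[0,y2,0],[a,y3,L1],[-b,y4,L2],[0,y5,0],[w,0,t]]
    T=np.eye(3);p=np.zeros(3)
    for i in range(7):
        p=p+T@np.array(off[i]);T=T@R.from_euler(ax[i],SG[i]*q[i]+(C7 if i==6 else 0)).as_matrix()
    return p,T
def load():
    L=pickle.load(open("log.pkl","rb"));X=[(D[0],1)]+[(l,1) for l in L]
    X+=[(D[1],.1),(([-.09,.57,-.02,1.98,-1.,.04,-.5],[.5826,.0205,.3969],[.957,.086,.277,-.027]),.1)]
    return X
E
python3 - <<'E'
from kin import *
X=load();res=[]
for k in (0,1,2,3):
  for extra in itertools.combinations(range(4,13),k):
    idx=[0,1,2,3]+list(extra)
    def fun(v):
        L=np.zeros(13);L[idx]=v;return np.concatenate([w*(fk2(x[0],L)[0]-np.array(x[1])) for x,w in X])
    r=least_squares(fun,np.r_[.34,.4,.4,.13,np.zeros(k)])
    res.append((np.abs(r.fun).max(),[NM[i] for i in idx],r.x.round(3)))
res.sort(key=lambda z:z[0])
for r in res[:8]: print(r)
for k in (4,5,6): print(min((r for r in res if len(r[1])==k),key=lambda z:z[0]))
E
```

```text
(np.float64(0.00028343334008453235), ['h', 'L1', 'L2', 't', 'w', 'y1', 'y4'], array([ 0.347,  0.563,  0.346,  0.159,  0.001, -0.019, -0.027]))
(np.float64(0.00028343334008453235), ['h', 'L1', 'L2', 't', 'w', 'y2', 'y4'], array([ 0.347,  0.563,  0.346,  0.159,  0.001, -0.019, -0.027]))
(np.float64(0.00028343334077783334), ['h', 'L1', 'L2', 't', 'w', 'y1', 'y3'], array([ 0.347,  0.563,  0.346,  0.159,  0.001, -0.019, -0.027]))
(np.float64(0.00028343334077783334), ['h', 'L1', 'L2', 't', 'w', 'y2', 'y3'], array([ 0.347,  0.563,  0.346,  0.159,  0.001, -0.019, -0.027]))
(np.float64(0.00030659771347327783), ['h', 'L1', 'L2', 't', 'y1', 'y4', 'y5'], array([ 0.347,  0.563,  0.345,  0.16 , -0.019, -0.027, -0.   ]))
(np.float64(0.00030659771347327783), ['h', 'L1', 'L2', 't', 'y2', 'y4', 'y5'], array([ 0.347,  0.563,  0.345,  0.16 , -0.019, -0.027, -0.   ]))
(np.float64(0.00030659772020055764), ['h', 'L1', 'L2', 't', 'y1', 'y3', 'y5'], array([ 0.347,  0.563,  0.345,  0.16 , -0.019, -0.027, -0.   ]))
(np.float64(0.00030659772020055764), ['h', 'L1', 'L2', 't', 'y2', 'y3', 'y5'], array([ 0.347,  0.563,  0.345,  0.16 , -0.019, -0.027, -0.   ]))
(np.float64(0.0479423107045121), ['h', 'L1', 'L2', 't'], array([0.218, 0.562, 0.361, 0.012]))
(np.float64(0.0048885615733642585), ['h', 'L1', 'L2', 't', 'y3'], array([ 0.347,  0.566,  0.345,  0.164, -0.046]))
(np.float64(0.00031432268001930775), ['h', 'L1', 'L2', 't', 'y1', 'y4'], array([ 0.347,  0.563,  0.345,  0.16 , -0.019, -0.027]))
```

```bash
cat >> kin.py <<'E'
LP=np.zeros(13);LP[:4]=[.347,.563,.345,.16];LP[8]=-.019;LP[11]=-.027
_i=[0,1,2,3,8,11]
def _f(v):
    L=LP.copy();L[_i]=v;return np.concatenate([w*(fk2(x[0],L)[0]-np.array(x[1])) for x,w in load()])
LP[_i]=least_squares(_f,LP[_i]).x
LO=np.array([-3.01,-.46,-1.47,.13,-1,.04,-2.66])+.03;HI=np.array([3.01,2.08,1.51,2.56,4.14,2.09,2.66])-.03
def ik(p,Rm,q0,reg=.01):
    def fun(q):
        a,T=fk2(q,LP);return np.r_[(a-p)*5,R.from_matrix(T.T@Rm).as_rotvec(),reg*(q-q0)*.1]
    r=least_squares(fun,np.clip(q0,LO+1e-3,HI-1e-3),bounds=(LO,HI))
    return r.x,np.abs(r.fun[:6]).max()
def fam(p,Rm,n=25,seed=0):
    rng=np.random.default_rng(seed);S=[]
    for _ in range(n):
        q,e=ik(p,Rm,rng.uniform(LO,HI))
        if e<2e-3: S.append(q)
    return S
E
python3 - <<'E'
from kin import *
np.set_printoptions(precision=2,suppress=True)
fl=np.diag([-1,-1,1.])
for nm,P,le,l in [("catch0",B(-.028,.064,.05),35,.155),("catch0",B(-.028,.064,.05),50,.155),("knob",B(-.024,0,.036),45,.152),("knobout",B(-.189,0,.036),45,.152)]:
    for k,F in (("",np.eye(3)),("flip",fl)):
        Rm=lean(le)@F;S=fam(tcp(P,Rm,l),Rm)
        print(nm,le,k,len(S))
        for q in sorted(S,key=lambda q:-np.min(np.minimum(q-LO,HI-q)[[3,4,5,6]]))[:3]: print("   ",q)
E
```

```text
catch0 35  9
    [-0.05  1.03 -0.47  2.11  2.52  0.72  2.21]
    [-0.16  1.   -0.29  2.12  2.68  0.65  1.99]
    [-0.19  1.   -0.25  2.12  2.71  0.64  1.94]
catch0 35 flip 12
    [ 0.36  1.5  -1.44  2.09  2.19  1.43 -0.06]
    [ 0.36  1.5  -1.44  2.09  2.19  1.43 -0.06]
    [ 0.3   1.33 -1.19  2.1   2.2   1.2  -0.25]
catch0 50  10
    [-0.22  1.14 -0.23  2.27  2.89  1.16  1.76]
    [-0.22  1.13 -0.22  2.27  2.9   1.16  1.74]
    [-0.26  1.13 -0.16  2.27  2.93  1.15  1.68]
catch0 50 flip 12
    [ 0.37  1.66 -1.44  2.24  2.59  1.63 -0.11]
    [ 0.37  1.66 -1.44  2.24  2.59  1.63 -0.11]
    [ 0.33  1.54 -1.27  2.24  2.59  1.54 -0.3 ]
knob 45  10
    [-0.04  1.12 -0.27  2.2   2.96  0.96  1.87]
    [-0.05  1.12 -0.25  2.2   2.97  0.96  1.85]
    [-0.06  1.11 -0.24  2.2   2.98  0.96  1.83]
knob 45 flip 12
    [ 0.52  1.64 -1.44  2.17  2.49  1.46  0.02]
    [ 0.52  1.64 -1.44  2.17  2.49  1.46  0.02]
    [ 0.47  1.51 -1.26  2.17  2.51  1.34 -0.17]
knobout 45  0
knobout 45 flip 0
```

```bash
cat >> kin.py <<'E'
def scoopR(hd,dip):  # hd world yaw rad, dip nose-down rad -> columns xs,ys,zs
    return R.from_euler('ZY',[hd,dip]).as_matrix()
def scoop_tool(hd,dip,phi,flip):
    S=scoopR(hd,dip);z=-np.cos(phi)*S[:,2]+np.sin(phi)*S[:,0];y=S[:,1]*(-1 if not flip else 1)
    return np.column_stack([np.cross(y,z),y,z]),S
def grip_from_lip(lip,S,gx=-.110): return lip+S@np.array([gx-.077,0,.046-.019])
E
python3 - <<'E'
from kin import *
np.set_printoptions(precision=2,suppress=True)
yawd=10.9;r=np.radians
def rep(nm,p,Rm,n=14):
    S=fam(p,Rm,n);a=[q for q in S if q[4]>1.5];b=[q for q in S if q[4]<=1.5]
    best=lambda c:max(c,key=lambda q:np.min(np.minimum(q-LO,HI-q)[2:])) if c else None
    return f"{nm}: hi {len(a)} {best(a)} lo {len(b)} {best(b)}"
fl=np.diag([-1,-1,1.])
for le in (0,15,30):
    for k,F in (("",np.eye(3)),("flip",fl)):
        Rm=lean(le)@F;print(rep(f"knobout {le}{k}",tcp(B(-.189,0,.036),Rm,.152),Rm))
dc=B(-.085,0,.034)
for flip in (0,1):
  for phi in (0,20):
    Rm,S=scoop_tool(r(54),0,r(phi),flip);print(rep(f"PICK phi{phi} flip{flip}",tcp(np.array([.461,-.258,.046]),Rm,.147),Rm))
    for hb in (90,60,-90):
      hd=r(hb+yawd)
      for dip in (8,50):
        Rm,S=scoop_tool(hd,r(dip),r(phi),flip);lip=dc-.055*np.array([np.cos(hd),np.sin(hd),0])+.004*zv
        print("  ",rep(f"hb{hb} dip{dip}",tcp(grip_from_lip(lip,S),Rm,.147),Rm))
E
```

```text
knobout 0: hi 0 None lo 8 [-0.13  0.92 -0.12  2.07  0.56  0.19 -2.14]
knobout 0flip: hi 0 None lo 5 [ 0.29  1.07 -0.86  2.05  1.33  0.76  0.3 ]
knobout 15: hi 3 [-0.08  0.94 -0.21  2.3   2.69  0.39  2.02] lo 0 None
knobout 15flip: hi 4 [ 0.4   1.19 -1.1   2.28  1.88  1.   -0.19] lo 0 None
knobout 30: hi 3 [ 0.05  1.09 -0.45  2.51  2.75  1.01  2.01] lo 0 None
knobout 30flip: hi 4 [ 0.44  1.4  -1.25  2.49  2.23  1.42 -0.41] lo 0 None
PICK phi0 flip0: hi 0 None lo 8 [ 0.81  1.   -0.67  1.97  1.15  0.61 -1.28]
   hb90 dip8: hi 0 None lo 9 [ 0.45  1.02 -0.68  1.6   0.98  0.89 -0.48]
   hb90 dip50: hi 1 [ 0.26  1.24 -1.28  1.72  1.62  2.06 -1.14] lo 8 [-0.16  0.91 -0.31  1.74  1.22  1.24 -1.07]
   hb60 dip8: hi 0 None lo 9 [ 0.53  0.95 -0.73  1.91  1.08  0.83 -1.22]
   hb60 dip50: hi 0 None lo 9 [-0.61  1.03  0.59  1.64  0.29  1.05 -0.69]
   hb-90 dip8: hi 0 None lo 10 [ 0.05  1.22 -1.22  1.66  1.19  1.08  1.87]
   hb-90 dip50: hi 0 None lo 10 [ 0.21  0.95 -0.52  1.7  -0.7   0.76 -2.51]
PICK phi20 flip0: hi 0 None lo 8 [ 1.16  1.15 -0.96  1.97  1.13  0.56 -1.06]
   hb90 dip8: hi 0 None lo 
[... 801 characters left out ...]
.74  1.6   1.03  1.73  1.74]
   hb-90 dip8: hi 0 None lo 7 [-0.09  1.05 -0.83  1.67  0.88  0.76 -1.08]
   hb-90 dip50: hi 0 None lo 8 [ 0.43  1.11 -1.01  1.69 -0.02  0.64  0.02]
PICK phi20 flip1: hi 0 None lo 11 [ 1.23  1.26 -1.17  1.97  1.27  0.76  1.98]
   hb90 dip8: hi 0 None lo 8 [ 0.31  0.99 -0.11  1.46 -0.14  0.79 -2.6 ]
   hb90 dip50: hi 0 None lo 12 [ 0.25  0.93 -0.86  1.7   1.23  1.33  2.21]
   hb60 dip8: hi 0 None lo 12 [ 0.93  1.18 -1.23  1.91  1.19  0.95  2.01]
   hb60 dip50: hi 0 None lo 4 [ 0.28  0.95 -0.93  1.7   1.03  1.5   1.77]
   hb-90 dip8: hi 0 None lo 8 [-0.42  0.99 -0.49  1.56  0.76  0.93 -1.09]
   hb-90 dip50: hi 0 None lo 8 [ 0.13  0.85 -0.6   1.7  -0.14  0.63  0.01]
```

```bash
cat >> kin.py <<'E'
def emit(path,R0=None,p0=None):
    """path: list of (p,Rm) one per row; split to calls when turn>0.48 or 20 rows"""
    s=get_state()
    if p0 is None: p0,R0=s["tool_pos"],R.from_quat(s["eef_rot"]).as_matrix()
    call=[];i=0;P,Q=p0,R0
    while i<len(path):
        p,Rm=path[i];v=np.r_[P@Q*0+Q.T@(p-P)/.5,R.from_matrix(Q.T@Rm).as_rotvec()/.5]
        if call and (np.abs(v).max()>.99 or len(call)==20):
            print(call);call=[];P,Q=path[i-1][0],path[i-1][1];P,Q=last;continue
        v=v.round(2)
        call.append([float(x)+0 for x in v]);last=(P+Q@v[:3]*.5,Q@R.from_rotvec(v[3:]*.5).as_matrix());i+=1
    print(call)
def jpath(qa,qb,deg=6.3,mm=36,maxj=.12):
    pa=[];N=400;prev=fk2(qa,LP);lq=qa
    for k in range(1,N+1):
        q=qa+(qb-qa)*k/N;c=fk2(q,LP)
        if k==N or np.linalg.norm(c[0]-prev[0])*1e3>mm or np.degrees(R.from_matrix(prev[1].T@c[1]).magnitude())>deg or np.abs(q-lq).max()>maxj:
            pa.append(c);prev=c;lq=q
    return pa
E
python3 - <<'E'
from kin import *
np.set_printoptions(precision=2,suppress=True)
s=get_state();Rm=lean(35)@np.diag([-1,-1,1.]);p=tcp(B(-.028,.064,.05),Rm,.155)-.1*Rm[:,2]
C=fam(p,Rm,40)
q=min(C,key=lambda q:np.abs(q-s["q"]).max());print(q,s["q"])
for q in sorted(C,key=lambda q:np.abs(q-s["q"]).max())[:4]:
  pa=jpath(s["q"],q);print(q,len(pa),min((a+.166*b[:,2])[2] for a,b in pa),min(a[2] for a,b in pa))
q=min(C,key=lambda q:np.abs(q-s["q"]).max())
emit(jpath(s["q"],q))
E
```

```text
[ 0.36  1.27 -1.44  2.26  2.03  1.39 -0.25] [-0.11  0.82  0.18  1.97 -0.98  0.48 -0.73]
[ 0.36  1.27 -1.44  2.26  2.03  1.39 -0.25] 35 0.029835939134225775 0.18691409782960824
[ 0.36  1.27 -1.44  2.26  2.03  1.39 -0.25] 35 0.02986795891521149 0.1869478522723886
[ 0.36  1.27 -1.44  2.26  2.03  1.39 -0.25] 35 0.029937522077006534 0.1870210972860578
[ 0.31  1.15 -1.25  2.26  2.07  1.21 -0.36] 34 0.03910822824536475 0.19694574407716392
[[-0.03, -0.01, 0.02, 0.04, -0.13, -0.17], [-0.05, -0.03, 0.04, 0.09, -0.26, -0.34], [-0.08, -0.04, 0.05, 0.14, -0.39, -0.52], [-0.11, -0.05, 0.07, 0.19, -0.52, -0.69], [-0.13, -0.05, 0.08, 0.25, -0.65, -0.88]]
[[-0.02, -0.02, 0.02, 0.06, -0.13, -0.2], [-0.04, -0.04, 0.03, 0.11, -0.25, -0.4], [-0.06, -0.05, 0.05, 0.17, -0.37, -0.6], [-0.08, -0.06, 0.06, 0.22, -0.48, -0.8]]
[[-0.01, -0.01, 0.01, 0.05, -0.11, -0.2], [-0.02, -0.02, 0.03, 0.09, -0.22, -0.41], [-0.03, -0.03, 0.04, 0.13, -0.32, -0.61], [-0.04, -0.04, 0.05, 0.16, -0.42, -0.82]]
[[0.0, 0.0, 0.01, 0.02, -0.09, -0.21], [-0.01, -0.01, 0.02, 0.04, -0.19, -0.42], [-0.01, -0.01, 0.02, 0.05, -0.28, -0.62], [-0.02, -0.01, 0.03, 0.04, -0.37, -0.83]]
[[0.0, 0.0, 0.0, 0.0, -0.1, -0.2], [0.0, 0.0, 0.01, -0.02, -0.19, -0.4], [-0.01, 0.0, 0.01, -0.05, -0.3, -0.61], [-0.01, 0.01, 0.01, -0.09, -0.4, -0.81]]
[[0.0, 0.01, 0.0, -0.05, -0.12, -0.2], [-0.01, 0.02, -0.01, -0.11, -0.24, -0.39], [-0.01, 0.03, -0.01, -0.18, -0.36, -0.57], [-0.02, 0.04, -0.02, -0.26, -0.49, -0.74], [-0.02, 0.06, -0.03, -0.35, -0.62, -0.9]]
[[-0.01, 0.01, -0.01, -0.09, -0.15, -0.14], [-0.03, 0.02, -0.02, -0.18, -0.3, -0.27], [-0.04, 0.04, -0.04, -0.27, -0.46, -0.39], [-0.06, 0.06, -0.06, -0.38, -0.64, -0.5], [-0.07, 0.07, -0.08, -0.49, -0.82, -0.6]]
[[-0.03, 0.02, -0.02, -0.1, -0.2, -0.08], [-0.06, 0.03, -0.04, -0.2, -0.41, -0.14], [-0.08, 0.04, -0.07, -0.29, -0.62, -0.19], [-0.1, 0.04, -0.09, -0.36, -0.79, -0.21]]
```

>>> play_rows(
  rows=[
    [[-0.08, 0.1, -0.26, -0.5, 0, 0], [-0.08, 0.1, -0.26, -0.5, 0, 0], [-0.08, 0.1, -0.26, -0.5, 0, 0], [-0.08, 0.1, -0.26, -0.5, 0, 0], [-0.08, 0.1, -0.26, -0.5, 0, 0], [-0.08, 0.1, -0.26, -0.5, 0, 0]],
  ],
)

```text
clock: 3.7
tool_pos: [0.4917, -0.0781, 0.3711]
eef_rot: [0.999, -0.035, 0.029, -0.01]
contact_force: [-1.0, 1.3, 0.1]
opening: 0.362
finger_force: 0.0
```

```bash
python3 rec.py; python3 - <<'E'
from kin import *
np.set_printoptions(precision=2,suppress=True)
s=get_state();q0=s["q"]
for p in ([.5,0,.36],[.55,0,.33]):
  for F in (1,-1):
    Rm=lean(10)@np.diag([F,F,1.])
    C=[q for q in fam(np.array(p),Rm,40) if q[4]>.9]
    for q in sorted(C,key=lambda q:np.abs(q-q0).max())[:2]:
      pa=jpath(q0,q);print(p,F,q,len(pa),min((a+.166*b[:,2])[2] for a,b in pa))
E
```

```text
t 3.7 tcp [ 0.4917 -0.0781  0.3711] q [-0.27  0.64  0.57  2.03 -0.66  0.6  -0.89] F [-1.   1.3  0.1] op 0.362 ff 0.0
grasp in box -0.2118 -0.1307 0.2244 toolz [ 0.058  0.018 -0.998]
[0.5, 0, 0.36] 1 [ 0.42  0.68 -0.83  2.04  0.95  0.62 -2.41] 14 0.1570249341284085
[0.5, 0, 0.36] 1 [ 0.43  0.69 -0.84  2.04  0.95  0.63 -2.42] 14 0.15641935701000065
[0.5, 0, 0.36] -1 [ 0.54  0.77 -1.06  2.04  1.08  0.79  0.6 ] 31 0.14437329752014888
[0.5, 0, 0.36] -1 [ 0.56  0.8  -1.12  2.04  1.11  0.83  0.57] 31 0.14148774795548696
[0.55, 0, 0.33] 1 [ 0.38  0.78 -0.78  1.93  0.97  0.64 -2.38] 14 0.13695546407570705
[0.55, 0, 0.33] 1 [ 0.42  0.8  -0.85  1.93  1.02  0.69 -2.42] 14 0.13317541555267176
[0.55, 0, 0.33] -1 [ 0.35  0.76 -0.73  1.93  0.93  0.61  0.8 ] 31 0.13988791100239265
[0.55, 0, 0.33] -1 [ 0.35  0.76 -0.72  1.93  0.92  0.6   0.81] 31 0.14044622766842904
```

```bash
python3 - <<'E'
from kin import *
s=get_state();q0=s["q"]
Rm=lean(10)@np.diag([-1,-1,1.]);q,e=ik(np.array([.5,0,.37]),Rm,np.array([.54,.77,-1.06,2.04,1.08,.79,.6]),1e-3);print(q.round(2),e)
emit(jpath(q0,q,deg=6.8,maxj=.15))
E
```

```text
[ 0.55  0.76 -1.08  2.03  1.05  0.8   0.62] 7.929503589280949e-10
[[-0.01, -0.01, 0.02, 0.02, -0.08, -0.24], [-0.02, -0.02, 0.03, 0.05, -0.16, -0.47], [-0.03, -0.02, 0.05, 0.08, -0.23, -0.71], [-0.03, -0.03, 0.06, 0.12, -0.29, -0.95]]
[[-0.01, -0.01, 0.01, 0.03, -0.05, -0.25], [-0.01, -0.02, 0.02, 0.07, -0.1, -0.49], [-0.01, -0.02, 0.03, 0.1, -0.14, -0.74], [-0.01, -0.03, 0.04, 0.14, -0.17, -0.98]]
[[0.0, -0.01, 0.01, 0.02, -0.03, -0.25], [0.0, -0.01, 0.01, 0.05, -0.06, -0.5], [0.0, -0.02, 0.02, 0.07, -0.08, -0.74]]
[[0.01, 0.0, 0.0, 0.01, -0.01, -0.25], [0.01, 0.0, 0.01, 0.01, -0.03, -0.5], [0.02, 0.0, 0.01, 0.01, -0.04, -0.75]]
[[0.0, 0.0, 0.0, 0.0, -0.02, -0.24], [0.01, 0.0, 0.0, -0.01, -0.03, -0.49], [0.01, 0.0, 0.0, -0.03, -0.05, -0.73], [0.02, 0.0, -0.01, -0.06, -0.07, -0.97]]
[[0.0, 0.01, 0.0, -0.03, -0.03, -0.24], [0.0, 0.01, -0.01, -0.06, -0.07, -0.48], [0.0, 0.02, -0.01, -0.09, -0.11, -0.72], [0.0, 0.02, -0.02, -0.13, -0.17, -0.95]]
[[0.0, 0.01, -0.01, -0.04, -0.06, -0.22], [-0.01, 0.02, -0.03, -0.07, -0.13, -0.45], [-0.01, 0.03, -0.04, -0.11, -0.21, -0.69], [-0.02, 0.03, -0.06, -0.14, -0.31, -0.92]]
[[-0.01, 0.01, -0.01, -0.02, -0.1, -0.22], [-0.02, 0.02, -0.03, -0.04, -0.21, -0.44], [-0.02, 0.02, -0.04, -0.04, -0.24, -0.5]]
```

>>> play_rows(
  rows=[
    [[-0.01, -0.01, 0.02, 0.02, -0.08, -0.24], [-0.02, -0.02, 0.03, 0.05, -0.16, -0.47], [-0.03, -0.02, 0.05, 0.08, -0.23, -0.71], [-0.03, -0.03, 0.06, 0.12, -0.29, -0.95], [-0.03, -0.03, 0.06, 0.12, -0.29, -0.95]],
  ],
)

```text
clock: 4.12
tool_pos: [0.4798, -0.0592, 0.3372]
eef_rot: [0.977, 0.206, -0.044, -0.037]
contact_force: [0.2, 0.0, -0.3]
opening: 0.357
finger_force: 0.0
```

>>> play_rows(
  rows=[
    [[-0.01, -0.01, 0.01, 0.03, -0.05, -0.25], [-0.01, -0.02, 0.02, 0.07, -0.1, -0.49], [-0.01, -0.02, 0.03, 0.1, -0.14, -0.74], [-0.01, -0.03, 0.04, 0.14, -0.17, -0.98], [-0.01, -0.03, 0.04, 0.14, -0.17, -0.98]],
  ],
)

```text
clock: 4.53
tool_pos: [0.4672, -0.047, 0.3198]
eef_rot: [0.894, 0.435, -0.081, -0.071]
contact_force: [-0.4, -0.4, 0.0]
opening: 0.36
finger_force: 0.0
```

>>> play_rows(
  rows=[
    [[0.0, -0.01, 0.01, 0.02, -0.03, -0.25], [0.0, -0.01, 0.01, 0.05, -0.06, -0.5], [0.0, -0.02, 0.02, 0.07, -0.08, -0.74], [0.0, -0.02, 0.02, 0.07, -0.08, -0.74]],
  ],
)

```text
clock: 4.87
tool_pos: [0.4572, -0.0409, 0.3125]
eef_rot: [0.796, 0.591, -0.092, -0.091]
contact_force: [0.3, -0.2, 1.0]
opening: 0.355
finger_force: 0.0
```

```bash
python3 rec.py
```

```text
t 4.8667 tcp [ 0.4572 -0.0409  0.3125] q [-0.11  0.7   0.18  2.04 -0.22  0.68 -0.06] F [ 0.3 -0.2  1. ] op 0.355 ff 0.0
grasp in box -0.2831 -0.0762 0.1704 toolz [-0.254  0.037 -0.967]
```

>>> play_rows(
  rows=[
    [[0.01, 0.0, 0.0, 0.01, -0.01, -0.25], [0.01, 0.0, 0.01, 0.01, -0.03, -0.5], [0.02, 0.0, 0.01, 0.01, -0.04, -0.75], [0.02, 0.0, 0.01, 0.01, -0.04, -0.75]],
  ],
)

```text
clock: 5.2
tool_pos: [0.4596, -0.0311, 0.3077]
eef_rot: [0.672, 0.729, -0.082, -0.102]
contact_force: [0.1, 0.2, -0.5]
opening: 0.361
finger_force: 0.0
```

>>> play_rows(
  rows=[
    [[0.0, 0.0, 0.0, 0.0, -0.02, -0.24], [0.01, 0.0, 0.0, -0.01, -0.03, -0.49], [0.01, 0.0, 0.0, -0.03, -0.05, -0.73], [0.02, 0.0, -0.01, -0.06, -0.07, -0.97], [0.02, 0.0, -0.01, -0.06, -0.07, -0.97]],
  ],
)

```text
clock: 5.62
tool_pos: [0.46, -0.0215, 0.3135]
eef_rot: [0.478, 0.871, -0.055, -0.096]
contact_force: [0.7, 0.6, 0.0]
opening: 0.362
finger_force: 0.0
```

>>> play_rows(
  rows=[
    [[0.0, 0.01, 0.0, -0.03, -0.03, -0.24], [0.0, 0.01, -0.01, -0.06, -0.07, -0.48], [0.0, 0.02, -0.01, -0.09, -0.11, -0.72], [0.0, 0.02, -0.02, -0.13, -0.17, -0.95], [0.0, 0.02, -0.02, -0.13, -0.17, -0.95]],
  ],
)

```text
clock: 6.03
tool_pos: [0.4703, -0.0168, 0.3212]
eef_rot: [0.26, 0.964, -0.024, -0.054]
contact_force: [-0.3, 0.9, -0.5]
opening: 0.364
finger_force: 0.0
```

>>> play_rows(
  rows=[
    [[0.0, 0.01, -0.01, -0.04, -0.06, -0.22], [-0.01, 0.02, -0.03, -0.07, -0.13, -0.45], [-0.01, 0.03, -0.04, -0.11, -0.21, -0.69], [-0.02, 0.03, -0.06, -0.14, -0.31, -0.92], [-0.02, 0.03, -0.06, -0.14, -0.31, -0.92]],
  ],
)

```text
clock: 6.45
tool_pos: [0.4904, -0.0085, 0.3495]
eef_rot: [0.034, 0.999, 0.003, 0.026]
contact_force: [0.6, 0.5, 0.2]
opening: 0.36
finger_force: 0.0
```

```bash
python3 rec.py
```

```text
t 6.45 tcp [ 0.4904 -0.0085  0.3495] q [ 0.12  0.61 -0.3   2.04  0.38  0.49  1.04] F [0.6 0.5 0.2] op 0.36 ff 0.0
grasp in box -0.2012 -0.064 0.2027 toolz [ 0.052  0.005 -0.999]
```

```bash
cat >> kin.py <<'E'
def step_ik(q,p,Rm,n=6,lam=.02):
    q=q.copy()
    for _ in range(n):
        a,T=fk2(q,LP);e=np.r_[p-a,R.from_matrix(Rm@T.T).as_rotvec()]
        J=np.zeros((6,7))
        for j in range(7):
            d=q.copy();d[j]+=1e-5;b,U=fk2(d,LP);J[:,j]=np.r_[(b-a),R.from_matrix(U@T.T).as_rotvec()]/1e-5
        q=np.clip(q+J.T@np.linalg.solve(J@J.T+lam**2*np.eye(6),e),LO-.03,HI+.03)
    return q
def sim(q,path):
    Q=[]
    for p,Rm in path: q=step_ik(q,p,Rm);Q.append(q)
    a,T=fk2(q,LP);return np.array(Q),np.linalg.norm(a-p),np.degrees(R.from_matrix(T.T@Rm).magnitude())
E
python3 - <<'E'
from kin import *
np.set_printoptions(precision=2,suppress=True)
L=pickle.load(open("log.pkl","rb"))
# reproduce: log[-3] -> log[-2] -> log[-1]
for i in (-3,-2):
    a,b=L[i],L[i+1];Ra=R.from_quat(a[2]);rv=(Ra.inv()*R.from_quat(b[2])).as_rotvec()
    pa=[(a[1]+(b[1]-a[1])*t,(Ra*R.from_rotvec(rv*t)).as_matrix()) for t in np.linspace(.08,1,12)]
    Q,e1,e2=sim(a[0],pa);print("sim",Q[-1],e1,e2,"real",b[0])
q0=L[-1][0];Rm=lean(35)@np.diag([-1,-1,1.]);p=tcp(B(-.028,.064,.05),Rm,.155)-.09*Rm[:,2]+.03*zv
C=fam(p,Rm,40)
for q in sorted(C,key=lambda q:np.abs(q-q0).max())[:6:2]:
    pa=jpath(q0,q,deg=6.8,maxj=.2);Q,e1,e2=sim(q0,pa);print("goal",q,len(pa),"sim",Q[-1],e1,e2,"minq6",Q[:,5].min(),"tipmin",min((a+.166*b[:,2])[2] for a,b in pa),"q5",Q[::4,4])
E
```

```text
sim [-0.11  0.7   0.18  2.04 -0.23  0.68 -0.05] 1.847153888953605e-15 4.0514153373853974e-14 real [-0.11  0.7   0.18  2.04 -0.22  0.68 -0.06]
sim [ 0.12  0.61 -0.3   2.04  0.37  0.49  1.05] 1.1542206115228398e-13 2.6062793159198576e-12 real [ 0.12  0.61 -0.3   2.04  0.38  0.49  1.04]
goal [ 0.36  1.21 -1.44  2.23  1.99  1.34 -0.23] 11 sim [-0.55  0.8   0.32  2.28  3.36  0.53 -2.  ] 3.41481766801921e-10 6.568783581495326e-09 minq6 0.04000000000000001 tipmin 0.08713650137571838 q5 [0.41 0.78 1.13]
goal [ 0.36  1.21 -1.44  2.23  1.99  1.34 -0.23] 11 sim [-0.5   0.78  0.23  2.28  3.25  0.51 -1.87] 6.316672640440219e-05 0.0023280423386953008 minq6 0.04000000000000001 tipmin 0.08719876167035487 q5 [0.41 0.78 1.13]
goal [ 0.31  1.08 -1.24  2.24  2.02  1.14 -0.34] 10 sim [ 0.26  0.25 -0.3   2.41  3.6   0.45 -1.56] 0.2672093062073961 25.464807693789208 minq6 0.04000000000000001 tipmin 0.10136082225825896 q5 [0.43 0.81 1.29]
```

```bash
cat >> kin.py <<'E'
def cpath(a,b,mm=36,deg=6.6):
    (p,Rm),(p2,R2)=a,b;rv=R.from_matrix(Rm.T@R2).as_rotvec()
    n=int(np.ceil(max(np.linalg.norm(p2-p)*1e3/mm,np.degrees(np.linalg.norm(rv))/deg,1)))
    return [(p+(p2-p)*t,Rm@R.from_rotvec(rv*t).as_matrix()) for t in np.linspace(1/n,1,n)]
def marg(q): return np.min(np.minimum(q-LO,HI-q))
E
python3 - <<'E'
from kin import *
np.set_printoptions(precision=2,suppress=True)
q0=get_state()["q"];F=np.diag([-1,-1,1.]);Rm=lean(35)@F;Pc=B(-.028,.064,.05);p=tcp(Pc,Rm,.155)-.09*Rm[:,2]+.03*zv
arc=[(p-.03*zv+.09*Rm[:,2],Rm)]+[(tcp(B(-.028,.064+.035*np.sin(t),.085-.035*np.cos(t)),Rm,.155),Rm) for t in np.linspace(.2,1.6,8)]
best=[]
for q3 in (-.3,-.7,-1.1):
 for q5 in (1.0,1.4,1.8,2.2):
  for q6 in (.5,.7,.9,1.1):
   for dq4 in (0,.15):
    v=q0.copy();v[2]=q3;v[4]=q5;v[5]=q6;v[3]+=dq4
    pv=fk2(v,LP)
    if (pv[0]+.166*pv[1][:,2])[2]<.15: continue
    pa=cpath(fk2(q0,LP),pv);pb=cpath(pv,(p,Rm))
    Q,e1,e2=sim(q0,pa);Q2,f1,f2=sim(Q[-1],pb);Q3,g1,g2=sim(Q2[-1],arc)
    if max(e1,f1,g1)<1e-3: best.append((min(marg(q) for q in np.r_[Q,Q2,Q3]),v[[2,4,5,3]],len(pa)+len(pb),Q2[-1],Q3[-1],min((a+.166*b[:,2])[2] for a,b in pa+pb),(v,)))
best.sort(key=lambda b:-b[0])
for b in best[:6]: print(b[:-1])
if best: np.save("via.npy",best[0][-1][0])
E
```

```text
(np.float64(0.2850134003410525), array([-0.3 ,  2.2 ,  0.7 ,  2.19]), 31, array([ 0.11,  0.86, -0.78,  2.24,  2.21,  0.78, -0.66]), array([ 0.03,  1.03, -0.74,  2.1 ,  2.24,  0.83, -0.64]), np.float64(0.14471301149883034))
(np.float64(0.2844560688627049), array([-0.3 ,  1.8 ,  0.7 ,  2.19]), 25, array([ 0.1 ,  0.86, -0.76,  2.25,  2.22,  0.77, -0.68]), array([ 0.02,  1.02, -0.72,  2.1 ,  2.25,  0.82, -0.66]), np.float64(0.1447130114988303))
(np.float64(0.2841641137246098), array([-0.3 ,  2.2 ,  0.7 ,  2.04]), 31, array([ 0.09,  0.85, -0.74,  2.25,  2.23,  0.76, -0.69]), array([ 0.01,  1.02, -0.71,  2.1 ,  2.26,  0.81, -0.67]), np.float64(0.1447130114988303))
(np.float64(0.28360848962555796), array([-0.3 ,  1.8 ,  0.7 ,  2.04]), 25, array([ 0.08,  0.85, -0.72,  2.25,  2.24,  0.75, -0.7 ]), array([-0.  ,  1.01, -0.69,  2.1 ,  2.27,  0.8 , -0.68]), np.float64(0.14471301149883029))
(np.float64(0.28348994971095776), array([-0.3 ,  2.2 ,  0.9 ,  2.19]), 32, array([ 0.08,  0.85, -0.72,  2.25,  2.24,  0.75, -0.71]), array([-0.  ,  1.01, -0.69,  2.1 ,  2.27,  0.8 , -0.69]), np.float64(0.14471301149883034))
(np.float64(0.28328520841814697), array([-0.3 ,  1.8 ,  0.9 ,  2.19]), 26, array([ 0.07,  0.85, -0.71,  2.25,  2.25,  0.74, -0.71]), array([-0.01,  1.01, -0.68,  2.1 ,  2.27,  0.79, -0.69]), np.float64(0.14471301149883034))
```

```bash
python3 - <<'E'
from kin import *
q0=get_state()["q"];F=np.diag([-1,-1,1.]);Rm=lean(35)@F;p=tcp(B(-.028,.064,.05),Rm,.155)-.09*Rm[:,2]+.03*zv
v=q0.copy();v[2]=-.3;v[4]=1.8;v[5]=.7;v[3]=2.19;pv=fk2(v,LP)
emit(cpath(fk2(q0,LP),pv)+cpath(pv,(p,Rm)))
E
```

```text
[[0.0, -0.01, 0.0, 0.11, -0.02, -0.19], [-0.01, -0.02, 0.0, 0.22, -0.04, -0.39], [-0.01, -0.03, -0.01, 0.33, -0.06, -0.58], [-0.02, -0.05, -0.01, 0.44, -0.08, -0.77], [-0.02, -0.06, -0.01, 0.55, -0.1, -0.97]]
[[0.0, -0.01, 0.0, 0.11, -0.02, -0.19], [0.0, -0.02, 0.0, 0.22, -0.04, -0.38], [0.0, -0.04, 0.0, 0.33, -0.06, -0.58], [0.01, -0.05, 0.0, 0.44, -0.08, -0.77], [0.01, -0.06, 0.0, 0.55, -0.09, -0.96]]
[[0.0, -0.01, 0.01, 0.11, -0.03, -0.2], [0.01, -0.02, 0.01, 0.22, -0.04, -0.39], [0.02, -0.03, 0.01, 0.33, -0.06, -0.58], [-0.01, 0.0, 0.01, 0.25, -0.15, -0.39], [-0.04, 0.02, 0.01, 0.16, -0.23, -0.21], [-0.06, 0.05, 0.01, 0.08, -0.31, -0.02], [-0.09, 0.07, 0.0, 0.0, -0.38, 0.17], [-0.12, 0.1, 0.0, -0.09, -0.46, 0.36], [-0.15, 0.12, 0.0, -0.17, -0.54, 0.55], [-0.17, 0.15, -0.01, -0.25, -0.62, 0.74], [-0.2, 0.17, -0.01, -0.34, -0.7, 0.93]]
[[-0.01, 0.04, 0.01, -0.06, -0.07, 0.2], [-0.02, 0.07, 0.02, -0.13, -0.15, 0.4], [-0.04, 0.11, 0.03, -0.2, -0.22, 0.59], [-0.05, 0.14, 0.04, -0.27, -0.3, 0.79]]
```

>>> play_rows(
  rows=[
    [[0.0, -0.01, 0.0, 0.11, -0.02, -0.19], [-0.01, -0.02, 0.0, 0.22, -0.04, -0.39], [-0.01, -0.03, -0.01, 0.33, -0.06, -0.58], [-0.02, -0.05, -0.01, 0.44, -0.08, -0.77], [-0.02, -0.06, -0.01, 0.55, -0.1, -0.97]],
  ],
)

```text
clock: 6.87
tool_pos: [0.4979, -0.0399, 0.3536]
eef_rot: [-0.203, 0.968, -0.141, 0.044]
contact_force: [0.8, -1.0, -0.2]
opening: 0.361
finger_force: 0.0
```

>>> play_rows(
  rows=[
    [[0.0, -0.01, 0.0, 0.11, -0.02, -0.19], [0.0, -0.02, 0.0, 0.22, -0.04, -0.38], [0.0, -0.04, 0.0, 0.33, -0.06, -0.58], [0.01, -0.05, 0.0, 0.44, -0.08, -0.77], [0.01, -0.06, 0.0, 0.55, -0.09, -0.96]],
  ],
)

```text
clock: 7.28
tool_pos: [0.5038, -0.068, 0.3621]
eef_rot: [-0.422, 0.863, -0.273, 0.059]
contact_force: [0.7, -1.0, -0.0]
opening: 0.361
finger_force: 0.0
```

>>> play_rows(
  rows=[
    [[0.0, -0.01, 0.01, 0.11, -0.03, -0.2], [0.01, -0.02, 0.01, 0.22, -0.04, -0.39], [0.02, -0.03, 0.01, 0.33, -0.06, -0.58], [-0.01, 0.0, 0.01, 0.25, -0.15, -0.39], [-0.04, 0.02, 0.01, 0.16, -0.23, -0.21], [-0.06, 0.05, 0.01, 0.08, -0.31, -0.02], [-0.09, 0.07, 0.0, 0.0, -0.38, 0.17], [-0.12, 0.1, 0.0, -0.09, -0.46, 0.36], [-0.15, 0.12, 0.0, -0.17, -0.54, 0.55], [-0.17, 0.15, -0.01, -0.25, -0.62, 0.74], [-0.2, 0.17, -0.01, -0.34, -0.7, 0.93]],
  ],
)

```text
clock: 8.2
tool_pos: [0.5057, 0.0537, 0.309]
eef_rot: [-0.253, 0.934, -0.099, 0.232]
contact_force: [-0.6, 0.3, 0.1]
opening: 0.362
finger_force: 0.0
```

>>> play_rows(
  rows=[
    [[-0.01, 0.04, 0.01, -0.06, -0.07, 0.2], [-0.02, 0.07, 0.02, -0.13, -0.15, 0.4], [-0.04, 0.11, 0.03, -0.2, -0.22, 0.59], [-0.05, 0.14, 0.04, -0.27, -0.3, 0.79], [-0.05, 0.14, 0.04, -0.27, -0.3, 0.79], [-0.05, 0.14, 0.04, -0.27, -0.3, 0.79], [-0.05, 0.14, 0.04, -0.27, -0.3, 0.79]],
  ],
)

```text
clock: 8.78
tool_pos: [0.5047, 0.1234, 0.2796]
eef_rot: [-0.093, 0.95, 0.028, 0.297]
contact_force: [0.2, -0.2, 0.2]
opening: 0.364
finger_force: 0.0
```

```bash
python3 rec.py;  python3 - <<'E'
from kin import *
s=get_state();d=snapshot("wrist");cv2.imwrite("pics/w2.png",d["pixels"]);pickle.dump((d,s),open("w2.pkl","wb"))
print(proj(d,[B(-.037,.064,.05),B(-.009,.064,.05),B(-.044,0,.036)],s).round())
F=np.diag([-1,-1,1.]);Rm=lean(35)@F
rows([(tcp(B(-.028,.064,.05),Rm,.155),Rm)],s)
E
```

```text
t 8.7833 tcp [0.5047 0.1234 0.2796] q [ 0.1   0.86 -0.75  2.25  2.22  0.77 -0.68] F [ 0.2 -0.2  0.2] op 0.364 ff 0.0
grasp in box -0.0862 0.0637 0.1587 toolz [ 0.559  0.108 -0.822]
[[315. 209.]
 [315. 240.]
 [208. 184.]]
[0.03, 0.001, 0.229, 0.001, -0.011, 0.008] dist 0.116 ang 0.4
```

View pics/w2.png

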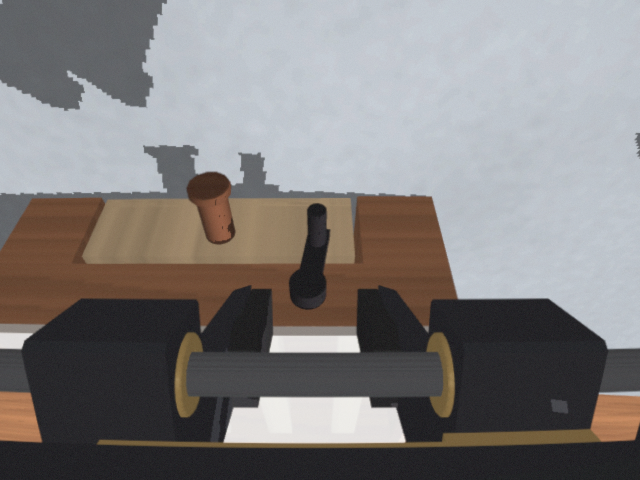

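The wrist view shows the knob end at (209,187) and the stub tip at (317,211). My predictions were (208,184) and (315,209), so the box pose holds to about 2 mm and I can grip the stub.

>>> play_rows(
  rows=[
    [[0.02, 0, 0.07, 0, 0, 0], [0.03, 0, 0.13, 0, 0, 0], [0.03, 0, 0.18, 0, 0, 0], [0.03, 0, 0.21, 0, -0.01, 0.01], [0.03, 0, 0.23, 0, -0.01, 0.01], [0.03, 0, 0.23, 0, -0.01, 0.01], [0.03, 0, 0.23, 0, -0.01, 0.01]],
  ],
)

```text
clock: 9.42
tool_pos: [0.5569, 0.1348, 0.1777]
eef_rot: [-0.092, 0.949, 0.03, 0.3]
contact_force: [-0.8, -0.5, 0.2]
opening: 0.359
finger_force: 0.0
```

>>> play_rows(
  rows=[
    [[0, 0, 0, 0, 0, 0], [0, 0, 0, 0, 0, 0], [0, 0, 0, 0, 0, 0], [0, 0, 0, 0, 0, 0], [0, 0, 0, 0, 0, 0], [0, 0, 0, 0, 0, 0]],
  ],
  claw=1.0,
  squeeze=10,
)

```text
clock: 9.92
tool_pos: [0.557, 0.1351, 0.178]
eef_rot: [-0.092, 0.949, 0.031, 0.301]
contact_force: [-2.3, -1.7, 6.4]
opening: 0.129
finger_force: 10.0
```

```bash
python3 rec.py;  python3 - <<'E'
from kin import *
s=get_state();R0=R.from_quat(s["eef_rot"]).as_matrix();p0=s["tool_pos"]
emit([(p0+yv*.035*np.sin(t)+zv*.035*(1-np.cos(t)),R0) for t in np.linspace(0,1.62,15)[1:]])
E
```

```text
t 9.9167 tcp [0.557  0.1351 0.178 ] q [ 0.08  1.1  -0.72  2.11  2.37  0.84 -0.67] F [-2.3 -1.7  6.4] op 0.129 ff 10.0
grasp in box -0.0316 0.0659 0.0578 toolz [ 0.565  0.113 -0.817]
[[0.0, 0.01, 0.0, 0.0, 0.0, 0.0], [0.0, 0.02, 0.0, 0.0, 0.0, 0.0], [0.0, 0.02, 0.0, 0.0, 0.0, 0.0], [0.0, 0.03, -0.01, 0.0, 0.0, 0.0], [-0.01, 0.04, -0.01, 0.0, 0.0, 0.0], [-0.01, 0.04, -0.01, 0.0, 0.0, 0.0], [-0.01, 0.05, -0.02, 0.0, 0.0, 0.0], [-0.02, 0.06, -0.02, 0.0, 0.0, 0.0], [-0.02, 0.06, -0.03, 0.0, 0.0, 0.0], [-0.02, 0.06, -0.03, 0.0, 0.0, 0.0], [-0.03, 0.07, -0.04, 0.0, 0.0, 0.0], [-0.03, 0.07, -0.05, 0.0, 0.0, 0.0], [-0.04, 0.07, -0.05, 0.0, 0.0, 0.0], [-0.04, 0.07, -0.06, 0.0, 0.0, 0.0]]
```

>>> play_rows(
  rows=[
    [[0, 0.01, 0, 0, 0, 0], [-0.001, 0.018, -0.002, 0, 0, 0], [-0.003, 0.026, -0.004, 0, 0, 0], [-0.004, 0.033, -0.007, 0, 0, 0], [-0.007, 0.04, -0.01, 0, 0, 0], [-0.01, 0.046, -0.014, 0, 0, 0], [-0.013, 0.051, -0.018, 0, 0, 0], [-0.017, 0.056, -0.023, 0, 0, 0], [-0.02, 0.06, -0.028, 0, 0, 0], [-0.024, 0.064, -0.034, 0, 0, 0], [-0.028, 0.067, -0.04, 0, 0, 0], [-0.033, 0.069, -0.046, 0, 0, 0], [-0.037, 0.07, -0.052, 0, 0, 0], [-0.041, 0.07, -0.058, 0, 0, 0], [-0.042, 0.07, -0.06, 0, 0, 0], [-0.042, 0.07, -0.06, 0, 0, 0]],
  ],
)

```text
clock: 11.25
tool_pos: [0.5513, 0.1646, 0.2116]
eef_rot: [-0.088, 0.95, 0.026, 0.299]
contact_force: [4.4, -6.3, -10.4]
opening: 0.126
finger_force: 10.1
```

```bash
python3 rec.py;  python3 - <<'E'
from kin import *
s=get_state();d=snapshot("scene");cv2.imwrite("pics/x.png",d["pixels"])
F=np.diag([-1,-1,1.]);np.set_printoptions(precision=2,suppress=True)
for l1 in (40,50):
 K=lean(l1)@F
 R0=R.from_quat(s["eef_rot"]).as_matrix()
 up=(s["tool_pos"]-.07*R0[:,2],R0); pre=(tcp(B(-.024,0,.036),K,.152)-.07*K[:,2],K); at=(tcp(B(-.024,0,.036),K,.152),K)
 pa=cpath((s["tool_pos"],R0),up)+cpath(up,pre)+cpath(pre,at);Q,e,_=sim(s["q"],pa);print(l1,e,Q[-1],marg(Q[-1]))
 for l2 in (10,15,20,25):
  O=lean(l2)@F;out=[]
  for t in np.linspace(.05,1,20):
    K2=lean(l1+(l2-l1)*t)@F;out.append((tcp(B(-.024-.167*t,0,.036),K2,.152),K2))
  Q2,e,_=sim(Q[-1],out);print("  ",l2,e,Q2[-1],min(marg(q) for q in Q2))
E
```

```text
t 11.25 tcp [0.5513 0.1646 0.2116] q [ 0.02  1.02 -0.72  2.1   2.25  0.82 -0.66] F [  4.4  -6.3 -10.4] op 0.126 ff 10.1
grasp in box -0.0322 0.0942 0.0911 toolz [ 0.563  0.101 -0.82 ]
40 5.896926628904281e-14 [ 0.22  1.17 -0.71  2.14  2.59  0.92 -0.71] 0.3910932286132307
   10 2.6145643831940733e-11 [ 0.05  0.94 -0.42  2.22  2.01  0.37 -0.42] 0.3038581420898102
   15 4.698821258766972e-13 [ 0.14  0.99 -0.57  2.3   2.18  0.57 -0.58] 0.23485526951158153
   20 2.7460583861081364e-14 [ 0.19  1.04 -0.66  2.37  2.32  0.75 -0.69] 0.16231534805606707
   25 3.222565840154293e-14 [ 0.21  1.1  -0.72  2.44  2.43  0.93 -0.78] 0.09115185401902659
50 1.0265070467868639e-14 [ 0.23  1.27 -0.7   2.23  2.82  1.2  -0.82] 0.30402621872315416
   10 3.734470569002078e-11 [ 0.02  0.94 -0.37  2.22  2.07  0.34 -0.49] 0.2651658453403827
   15 1.0901965314393979e-12 [ 0.11  0.98 -0.53  2.3   2.23  0.54 -0.62] 0.2288100650981213
   20 1.548201013271125e-13 [ 0.16  1.03 -0.62  2.37  2.35  0.73 -0.73] 0.1611243772689348
   25 5.443614275902345e-14 [ 0.19  1.09 -0.68  2.44  2.46  0.91 -0.81] 0.09006027566854646
```

>>> play_rows(
  rows=[
    [[0, 0, 0, 0, 0, 0], [0, 0, 0, 0, 0, 0], [0, 0, 0, 0, 0, 0], [0, 0, -0.04, 0, 0, 0], [0, 0, -0.1, 0, 0, 0], [0, 0, -0.16, 0, 0, 0], [0, 0, -0.16, 0, 0, 0], [0, 0, -0.16, 0, 0, 0]],
  ],
  claw=0.6,
)

```text
clock: 11.97
tool_pos: [0.5046, 0.1614, 0.281]
eef_rot: [-0.093, 0.949, 0.032, 0.301]
contact_force: [0.8, -0.3, 0.3]
opening: 0.399
finger_force: 0.0
```

```bash
python3 rec.py;  python3 - <<'E'
from kin import *
s=get_state();d=snapshot("wrist");cv2.imwrite("pics/w3.png",d["pixels"])
print(proj(d,[B(-.037,.099,.085),B(-.009,.064,.085)],s).round())
F=np.diag([-1,-1,1.]);R0=R.from_quat(s["eef_rot"]).as_matrix()
K=lean(50)@F
pre=(tcp(B(-.024,0,.036),K,.152)-.09*K[:,2]+.02*zv,K); at=(tcp(B(-.024,0,.036),K,.152),K)
emit(cpath((s["tool_pos"],R0),pre)+[at])
E
```

```text
t 11.9667 tcp [0.5046 0.1614 0.281 ] q [ 0.02  0.87 -0.77  2.22  2.17  0.8  -0.68] F [ 0.8 -0.3  0.3] op 0.399 ff 0.0
grasp in box -0.0779 0.1021 0.161 toolz [ 0.565  0.116 -0.817]
[[307. 241.]
 [246. 272.]]
[[0.04, -0.05, 0.01, 0.0, -0.13, 0.0], [0.08, -0.1, 0.03, 0.01, -0.26, 0.0], [0.12, -0.15, 0.04, 0.01, -0.39, 0.0], [0.16, -0.2, 0.06, 0.01, -0.52, 0.0], [0.13, -0.2, 0.26, 0.01, -0.52, 0.0]]
```

View pics/w3.png

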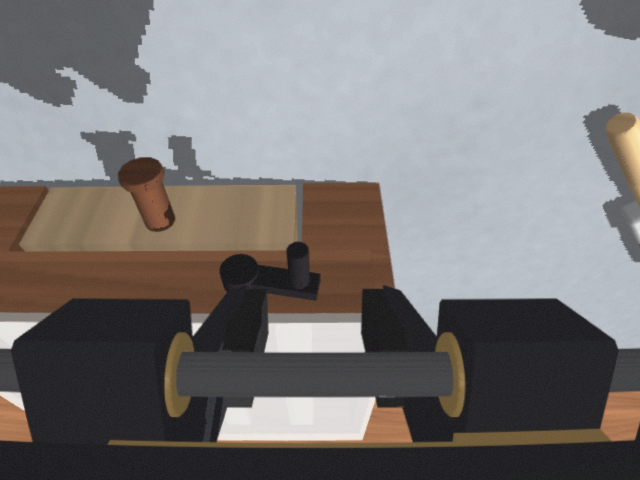

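The catch is up, with the stub tip at (298,249) and the hinge cap at (238,270). I'll compute its angle before the next move.

```bash
python3 - <<'E'
from kin import *
s=get_state();d=snapshot("wrist")
def onx(uv,x):
    o,v=ray(d,uv,s);t=(x-(o-f)@xv)/(v@xv);p=o+v*t-f;return np.array([p@yv,p[2]])
a=onx((298,249),-.037);h=onx((239,269),-.012);h2=onx((239,269),-.009)
print(a,h,h2);v=a-h;print(np.arctan2(v[0],-v[1]),np.linalg.norm(v)); print(a-np.array([.064,.085]))
E
```

```text
[0.09367419 0.08977448] [0.0596076  0.08411787] [0.05897081 0.08192358]
1.7353406848705222 0.03453302714928624
[0.02967419 0.00477448]
```

>>> play_rows(
  rows=[
    [[0, -0.016, 0.06, 0, 0, 0], [0, -0.016, 0.12, 0, 0, 0], [0, -0.016, 0.155, 0, 0, 0], [0, -0.016, 0.155, 0, 0, 0], [0, -0.016, 0.155, 0, 0, 0]],
  ],
)

```text
clock: 12.48
tool_pos: [0.5502, 0.1613, 0.2145]
eef_rot: [-0.091, 0.949, 0.031, 0.299]
contact_force: [-0.2, -0.0, -0.5]
opening: 0.398
finger_force: 0.0
```

>>> play_rows(
  rows=[
    [[0, 0, 0, 0, 0, 0], [0, 0, 0, 0, 0, 0], [0, 0, 0, 0, 0, 0], [0, 0, 0, 0, 0, 0], [0.004, 0, 0.006, 0, 0, 0], [0.008, 0, 0.012, 0, 0, 0], [0.008, 0, 0.012, 0, 0, 0], [0.008, 0, 0.012, 0, 0, 0]],
  ],
  claw=1.0,
)

```text
clock: 13.15
tool_pos: [0.5501, 0.1623, 0.2087]
eef_rot: [-0.092, 0.949, 0.032, 0.3]
contact_force: [-1.0, 4.8, 0.2]
opening: 0.131
finger_force: 10.0
```

>>> play_rows(
  rows=[
    [[0, 0, 0, 0, 0, 0], [0, 0, 0, 0, 0, 0], [0, 0, 0, 0, 0, 0], [0, 0, -0.05, 0, 0, 0], [0, 0, -0.1, 0, 0, 0], [0, 0, -0.16, 0, 0, 0], [0, 0, -0.16, 0, 0, 0]],
  ],
  claw=0.55,
)

```text
clock: 13.73
tool_pos: [0.5035, 0.1519, 0.2773]
eef_rot: [-0.093, 0.949, 0.031, 0.301]
contact_force: [-0.1, -0.9, 0.7]
opening: 0.451
finger_force: 0.0
```

```bash
python3 rec.py;  python3 - <<'E'
from kin import *
s=get_state();d=snapshot("wrist");cv2.imwrite("pics/w4.png",d["pixels"][180:330,180:380]);pickle.dump((d,s),open("w4.pkl","wb"))
# black stub tip: dark pixels above finger region
g=d["pixels"].max(2);m=np.zeros_like(g);m[200:300,215:350]=(g[200:300,215:350]<60);
c=big(m)[0];print(cv2.boundingRect(c),[tuple(p) for p in cv2.approxPolyDP(c,3,True)[:,0].tolist()])
print(proj(d,[B(-.037,.0595+.035*np.sin(t),.084-.035*np.cos(t)) for t in (1.45,1.57,1.7)],s).round())
F=np.diag([-1,-1,1.]);R0=R.from_quat(s["eef_rot"]).as_matrix()
K=lean(50)@F
pre=(tcp(B(-.024,-.001,.036),K,.152)-.09*K[:,2]+.02*zv,K); at=(tcp(B(-.024,-.001,.036),K,.152),K)
emit(cpath((s["tool_pos"],R0),pre)+[at])
E
```

```text
t 13.7333 tcp [0.5035 0.1519 0.2773] q [ 0.04  0.88 -0.77  2.23  2.19  0.81 -0.69] F [-0.1 -0.9  0.7] op 0.451 ff 0.0
grasp in box -0.0808 0.0926 0.1572 toolz [ 0.565  0.114 -0.817]
(215, 240, 122, 60) [(326, 244), (316, 240), (308, 245), (305, 270), (273, 270), (264, 263), (250, 263), (239, 271), (238, 285), (223, 290), (215, 299), (335, 294), (335, 270), (327, 268)]
[[317. 242.]
 [317. 248.]
 [317. 255.]]
[[0.04, -0.05, 0.01, 0.0, -0.13, 0.0], [0.07, -0.09, 0.02, 0.0, -0.26, 0.0], [0.11, -0.14, 0.04, 0.01, -0.39, 0.0], [0.15, -0.18, 0.05, 0.01, -0.51, 0.0], [0.13, -0.19, 0.26, 0.01, -0.51, 0.0]]
```

The stub tip is now at about (317,247), which gives an angle of about 1.56, so the catch is level. Next I grip the knob.

>>> play_rows(
  rows=[
    [[0.04, -0.05, 0.01, 0.0, -0.13, 0.0], [0.07, -0.09, 0.02, 0.0, -0.26, 0.0], [0.11, -0.14, 0.04, 0.01, -0.39, 0.0], [0.15, -0.185, 0.05, 0.01, -0.51, 0.0], [0.15, -0.19, 0.05, 0.01, -0.515, 0.0], [0.145, -0.19, 0.12, 0.01, -0.515, 0.0], [0.14, -0.19, 0.18, 0.01, -0.515, 0.0], [0.13, -0.19, 0.23, 0.01, -0.515, 0.0], [0.13, -0.19, 0.257, 0.01, -0.515, 0.0], [0.13, -0.19, 0.257, 0.01, -0.515, 0.0], [0.13, -0.19, 0.257, 0.01, -0.515, 0.0]],
  ],
)

```text
clock: 14.7
tool_pos: [0.5441, 0.0633, 0.1308]
eef_rot: [-0.086, 0.903, 0.039, 0.419]
contact_force: [-0.4, -0.4, -0.7]
opening: 0.452
finger_force: 0.0
```

>>> play_rows(
  rows=[
    [[0, 0, 0, 0, 0, 0], [0, 0, 0, 0, 0, 0], [0, 0, 0, 0, 0, 0], [0, 0, 0, 0, 0, 0], [0, 0, 0, 0, 0, 0]],
  ],
  claw=1.0,
  squeeze=20,
)

```text
clock: 15.12
tool_pos: [0.5431, 0.0647, 0.1322]
eef_rot: [-0.087, 0.903, 0.042, 0.419]
contact_force: [-2.8, 4.1, 2.1]
opening: 0.271
finger_force: 19.6
```

```bash
python3 rec.py;  python3 - <<'E'
from kin import *
np.set_printoptions(precision=2,suppress=True)
s=get_state();R0=R.from_quat(s["eef_rot"]).as_matrix();p0=s["tool_pos"];G=p0+.152*R0[:,2]
out=[]
for t in np.linspace(1/16,1,16):
    K2=R.from_rotvec(np.radians(34*t)*yv).as_matrix()@R0;  # reduce lean
    out.append((tcp(G-.168*t*xv,K2,.152),K2))
print(out[-1][1][:,2],sim(s["q"],out)[0][-1]);emit(out)
E
```

```text
t 15.1167 tcp [0.5431 0.0647 0.1322] q [ 0.24  1.28 -0.71  2.23  2.82  1.2  -0.81] F [-2.8  4.1  2.1] op 0.271 ff 19.6
grasp in box -0.0308 -0.0006 0.0374 toolz [ 0.75   0.148 -0.645]
[ 0.27  0.06 -0.96] [ 0.14  1.   -0.57  2.32  2.26  0.59 -0.64]
[[0.0, 0.0, -0.02, 0.0, 0.07, 0.0], [0.0, 0.0, -0.03, 0.0, 0.15, 0.0], [0.01, 0.0, -0.05, 0.0, 0.22, 0.0], [0.01, 0.0, -0.06, 0.0, 0.3, 0.0], [0.01, 0.0, -0.08, 0.0, 0.37, 0.0], [0.01, 0.0, -0.09, 0.0, 0.45, 0.0], [0.02, 0.0, -0.1, 0.0, 0.52, 0.0], [0.02, 0.0, -0.12, 0.0, 0.59, 0.0], [0.02, 0.0, -0.13, 0.0, 0.67, 0.0], [0.03, 0.0, -0.14, 0.0, 0.74, 0.0], [0.03, 0.0, -0.15, 0.0, 0.82, 0.0], [0.03, 0.0, -0.16, 0.0, 0.89, 0.0], [0.04, 0.0, -0.17, 0.0, 0.96, 0.0]]
[[0.01, 0.0, -0.01, 0.0, 0.08, 0.0], [0.01, 0.0, -0.02, 0.0, 0.15, 0.0], [0.02, 0.0, -0.03, 0.0, 0.23, 0.0]]
```

>>> play_rows(
  rows=[
    [[0.0, 0.0, -0.015, 0.0, 0.07, 0.0], [0.004, 0.0, -0.03, 0.0, 0.15, 0.0], [0.007, 0.0, -0.045, 0.0, 0.22, 0.0], [0.01, 0.0, -0.06, 0.0, 0.3, 0.0], [0.012, 0.0, -0.077, 0.0, 0.37, 0.0], [0.015, 0.0, -0.09, 0.0, 0.45, 0.0], [0.018, 0.0, -0.105, 0.0, 0.52, 0.0], [0.02, 0.0, -0.118, 0.0, 0.59, 0.0], [0.024, 0.0, -0.13, 0.0, 0.67, 0.0], [0.028, 0.0, -0.14, 0.0, 0.74, 0.0], [0.031, 0.0, -0.15, 0.0, 0.82, 0.0], [0.035, 0.0, -0.16, 0.0, 0.89, 0.0], [0.04, 0.0, -0.17, 0.0, 0.96, 0.0], [0.04, 0.0, -0.17, 0.0, 0.96, 0.0]],
  ],
)

```text
clock: 16.28
tool_pos: [0.4663, 0.0491, 0.1708]
eef_rot: [-0.094, 0.977, 0.019, 0.191]
contact_force: [-3.0, 3.6, -5.8]
opening: 0.27
finger_force: 20.2
```

```bash
python3 rec.py;  python3 - <<'E'
from kin import *
s=get_state();R0=R.from_quat(s["eef_rot"]).as_matrix();G=s["tool_pos"]+.152*R0[:,2]
print((G-f)@xv,(G-f)@yv,G[2])
t0=(G-f)@xv
pa=[(tcp(B(-.027-.168+dx,0,.0365),lean(16)@np.diag([-1,-1,1.]),.152),lean(16)@np.diag([-1,-1,1.])) for dx in (0,)]
emit(cpath((s["tool_pos"],R0),pa[0],mm=12))
E
```

```text
t 16.2833 tcp [0.4663 0.0491 0.1708] q [ 0.18  1.05 -0.63  2.32  2.37  0.73 -0.71] F [-3.   3.6 -5.8] op 0.27 ff 20.2
grasp in box -0.1662 -0.0019 0.0347 toolz [ 0.37   0.073 -0.926]
-0.16435594055940486 -0.001854465151084873 0.030031090317243853
[[0.01, 0.0, -0.02, 0.0, 0.11, 0.0], [0.02, 0.0, -0.03, 0.0, 0.21, 0.0]]
```

>>> play_rows(
  rows=[
    [[0.01, 0.0, -0.015, 0.0, 0.11, 0.0], [0.02, 0.0, -0.03, 0.0, 0.21, 0.0], [0.025, 0.0, -0.035, 0.0, 0.21, 0.0], [0.025, 0.0, -0.035, 0.0, 0.21, 0.0]],
  ],
)

```text
clock: 16.62
tool_pos: [0.4495, 0.0456, 0.1807]
eef_rot: [-0.094, 0.986, 0.014, 0.14]
contact_force: [2.4, 5.3, -25.1]
opening: 0.282
finger_force: 20.1
```

```bash
python3 rec.py;  python3 - <<'E'
from kin import *
s=get_state();R0=R.from_quat(s["eef_rot"]).as_matrix();G=s["tool_pos"]+.152*R0[:,2]
print((G-f)@xv,(G-f)@yv,G[2])
d=snapshot("top");cv2.imwrite("pics/top1.png",d["pixels"][60:360,180:580]);pickle.dump(d,open("top1.pkl","wb"))
print(proj(d,[B(-.165,.09,.056),B(-.165,-.09,.056)]).round(1))
E
```

```text
t 16.6167 tcp [0.4495 0.0456 0.1807] q [ 0.14  1.   -0.58  2.33  2.27  0.61 -0.65] F [  2.4   5.3 -25.1] op 0.282 ff 20.1
grasp in box -0.1977 -0.0022 0.0395 toolz [ 0.273  0.054 -0.96 ]
-0.19633564766083467 -0.0021727965725325425 0.03469861875684804
[[289.1 302.4]
 [377.5 283. ]]
```

View pics/top1.png

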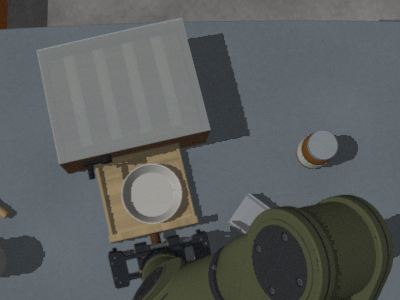

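The drawer is out: its front-left corner is at full-image (288,301), against a predicted (289,302), and the dish centre is near (332,253). Now I release the knob and retreat.

>>> play_rows(
  rows=[
    [[0, 0, 0, 0, 0, 0], [0, 0, 0, 0, 0, 0], [0, 0, 0, 0, 0, 0], [0, 0, 0, 0, 0, 0], [0, 0, -0.05, 0, 0, 0], [0, 0, -0.1, 0, 0, 0], [0, 0, -0.18, 0, 0, 0], [0, 0, -0.25, 0, 0, 0], [0, 0, -0.25, 0, 0, 0], [0, 0, -0.25, 0, 0, 0]],
  ],
  claw=0.45,
)

```text
clock: 17.5
tool_pos: [0.4151, 0.0384, 0.3045]
eef_rot: [-0.094, 0.985, 0.012, 0.144]
contact_force: [-0.7, 0.4, -0.3]
opening: 0.547
finger_force: 0.0
```

```bash
python3 rec.py;  python3 - <<'E'
from kin import *
np.set_printoptions(precision=3,suppress=True)
d=pickle.load(open("top1.pkl","rb"));hsv=cv2.cvtColor(d["pixels"],cv2.COLOR_BGR2HSV)
m=np.zeros((480,640),np.uint8);r=np.s_[215:290,290:380];m[r]=((hsv[...,1]<50)&(hsv[...,2]>120))[r]
c=big(m)[0];e=cv2.fitEllipse(cv2.convexHull(c));print("dish ellipse",e);dc=hit(d,e[0],.034);v=dc-f;print(dc,v@xv,v@yv,"diam",e[1][0]*np.linalg.norm(hit(d,(e[0][0]+1,e[0][1]),.034)-dc),e[1][1]*np.linalg.norm(hit(d,(e[0][0]+1,e[0][1]),.034)-dc))
# pick planning
q0=get_state()["q"];a0=fk2(q0,LP);rd=np.radians;g=np.array([.461,-.258,.046]);hd=rd(100.9);lip=dc-.057*np.array([np.cos(hd),np.sin(hd),0])+.006*zv
for flip in (0,1):
 for phi in (0,10,20):
  Rm,S=scoop_tool(rd(54),0,rd(phi),flip)
  pre=(tcp(g+.12*zv,Rm,.147),Rm);at=(tcp(g,Rm,.147),Rm)
  Q1,e1,_=sim(q0,cpath(a0,pre)+cpath(pre,at))
  lift=(tcp(g+.12*zv,Rm,.147),Rm)
  R2,S2=scoop_tool(hd,rd(8),rd(phi),flip);ab=(tcp(grip_from_lip(lip+.08*zv,S2),R2,.147),R2);re=(tcp(grip_from_lip(lip,S2),R2,.147),R2)
  Q2,e2,_=sim(Q1[-1],cpath(at,lift)+cpath(lift,ab)+cpath(ab,re))
  pour=[]
  for dip in range(10,57,3):
    R3,S3=scoop_tool(hd,rd(dip),rd(phi),flip);pour.append((tcp(grip_from_lip(lip,S3),R3,.147),R3))
  Q3,e3,_=sim(Q2[-1],pour)
  print(flip,phi,np.array([e1,e2,e3]),[round(min(marg(q) for q in Q),2) for Q in (Q1,Q2,Q3)],Q1[-1],Q3[-1])
E
```

```text
t 17.5 tcp [0.4151 0.0384 0.3045] q [ 0.09  0.66 -0.46  2.39  2.04  0.33 -0.51] F [-0.7  0.4 -0.3] op 0.547 ff 0.0
grasp in box -0.2318 -0.0033 0.1636 toolz [ 0.282  0.051 -0.958]
dish ellipse ((331.13763427734375, 253.1093292236328), (60.465518951416016, 60.79335021972656), 71.97682189941406)
[0.604 0.064 0.034] -0.0837718419748728 -0.013098973023177052 diam 0.12364584266097729 0.12431622429540012
0 0 [0. 0. 0.] [np.float64(0.1), np.float64(0.28), np.float64(0.67)] [ 0.536  0.92  -0.187  1.987  0.556  0.284 -0.745] [-0.375  0.916  0.021  1.746  1.111  1.097 -1.031]
0 10 [0. 0. 0.] [np.float64(0.0), np.float64(0.24), np.float64(0.74)] [ 0.74   0.944 -0.36   1.992  0.493  0.247 -0.582] [-0.223  0.85  -0.148  1.735  1.084  1.07  -0.943]
0 20 [0. 0. 0.] [np.float64(-0.03), np.float64(0.24), np.float64(0.7)] [ 0.944  1.006 -0.544  1.98   0.431  0.251 -0.417] [-0.063  0.81  -0.311  1.714  1.029  1.039 -0.832]
1 0 [0. 0. 0.] [np.float64(-0.03), np.float64(-0.03), np.float64(0.04)] [ 0.668  0.945 -0.411  1.979  0.927  0.416  2.048] [-0.069  0.966 -0.535  1.728  1.332  1.493  1.998]
1 10 [0.049 0.    0.   ] [np.float64(-0.03), np.float64(-0.03), np.float64(-0.01)] [0.524 0.912 0.001 2.008 2.417 0.04  0.602] [ 0.205  1.049 -1.006  1.711  1.433  1.704  2.047]
1 20 [0.044 0.226 0.215] [np.float64(-0.03), np.float64(-0.03), np.float64(-0.03)] [ 0.813  0.954 -0.313  1.992  2.725  0.04   0.406] [ 0.234  0.643 -0.737  1.794  4.14   0.04  -0.861]
```

```bash
python3 - <<'E'
from kin import *
q0=get_state()["q"];a0=fk2(q0,LP);g=np.array([.461,-.258,.046])
Rm,S=scoop_tool(np.radians(54),0,0,0);pre=(tcp(g+.12*zv,Rm,.147),Rm)
pa=cpath(a0,pre);print(len(pa));emit(pa)
E
```

```text
21
[[0.0, -0.03, 0.0, 0.03, 0.01, 0.23], [0.0, -0.06, 0.0, 0.07, 0.03, 0.45], [0.0, -0.09, 0.0, 0.1, 0.04, 0.68], [0.0, -0.11, 0.0, 0.13, 0.05, 0.9]]
[[-0.01, -0.03, 0.0, 0.04, 0.02, 0.23], [-0.02, -0.06, 0.0, 0.07, 0.03, 0.45], [-0.03, -0.08, 0.0, 0.1, 0.04, 0.68], [-0.05, -0.11, 0.0, 0.13, 0.06, 0.9]]
[[-0.02, -0.02, 0.0, 0.04, 0.01, 0.23], [-0.04, -0.04, 0.0, 0.07, 0.02, 0.46], [-0.06, -0.06, 0.0, 0.1, 0.04, 0.68], [-0.08, -0.07, 0.01, 0.13, 0.05, 0.91]]
[[-0.03, -0.01, 0.0, 0.04, 0.01, 0.22], [-0.06, -0.02, 0.0, 0.07, 0.02, 0.45], [-0.09, -0.02, 0.0, 0.1, 0.04, 0.67], [-0.12, -0.03, 0.0, 0.13, 0.05, 0.9]]
[[-0.02, 0.01, 0.0, 0.04, 0.01, 0.23], [-0.05, 0.01, 0.01, 0.07, 0.03, 0.45], [-0.08, 0.02, 0.01, 0.1, 0.04, 0.68], [-0.11, 0.02, 0.01, 0.14, 0.05, 0.9]]
[[-0.02, 0.02, 0.0, 0.03, 0.02, 0.23]]
```

>>> play_rows(
  rows=[
    [[0.0, -0.03, 0.0, 0.03, 0.01, 0.23], [0.0, -0.06, 0.0, 0.07, 0.03, 0.45], [0.0, -0.09, 0.0, 0.1, 0.04, 0.68], [0.0, -0.11, 0.0, 0.13, 0.05, 0.9]],
  ],
)

```text
clock: 17.83
tool_pos: [0.4257, -0.0169, 0.301]
eef_rot: [0.136, 0.983, 0.011, 0.125]
contact_force: [-0.3, 0.2, 0.3]
opening: 0.552
finger_force: 0.0
```

>>> play_rows(
  rows=[
    [[-0.01, -0.03, 0.0, 0.04, 0.02, 0.23], [-0.02, -0.06, 0.0, 0.07, 0.03, 0.45], [-0.03, -0.08, 0.0, 0.1, 0.04, 0.68], [-0.05, -0.11, 0.0, 0.13, 0.06, 0.9]],
  ],
)

```text
clock: 18.17
tool_pos: [0.433, -0.0734, 0.3033]
eef_rot: [0.348, 0.932, 0.009, 0.099]
contact_force: [-1.3, 0.7, 0.1]
opening: 0.55
finger_force: 0.0
```

>>> play_rows(
  rows=[
    [[-0.02, -0.02, 0.0, 0.04, 0.01, 0.23], [-0.04, -0.04, 0.0, 0.07, 0.02, 0.46], [-0.06, -0.06, 0.0, 0.1, 0.04, 0.68], [-0.08, -0.07, 0.01, 0.13, 0.05, 0.91]],
  ],
)

```text
clock: 18.5
tool_pos: [0.4409, -0.1269, 0.3031]
eef_rot: [0.553, 0.83, 0.004, 0.072]
contact_force: [-0.2, -0.0, -0.0]
opening: 0.554
finger_force: 0.0
```

>>> play_rows(
  rows=[
    [[-0.03, -0.01, 0.0, 0.04, 0.01, 0.22], [-0.06, -0.02, 0.0, 0.07, 0.02, 0.45], [-0.09, -0.02, 0.0, 0.1, 0.04, 0.67], [-0.12, -0.03, 0.0, 0.13, 0.05, 0.9]],
  ],
)

```text
clock: 18.83
tool_pos: [0.4514, -0.1869, 0.3083]
eef_rot: [0.725, 0.687, 0.002, 0.04]
contact_force: [-0.9, 0.2, -0.8]
opening: 0.552
finger_force: 0.0
```

>>> play_rows(
  rows=[
    [[-0.02, 0.01, 0.0, 0.04, 0.01, 0.23], [-0.05, 0.01, 0.01, 0.07, 0.03, 0.45], [-0.08, 0.02, 0.01, 0.1, 0.04, 0.68], [-0.11, 0.02, 0.01, 0.14, 0.05, 0.9], [-0.13, 0.04, 0.01, 0.15, 0.06, 1.0], [-0.13, 0.04, 0.01, 0.15, 0.06, 1.0]],
  ],
)

```text
clock: 19.33
tool_pos: [0.4687, -0.255, 0.3082]
eef_rot: [0.874, 0.487, -0.003, 0.003]
contact_force: [0.2, -0.3, -0.7]
opening: 0.55
finger_force: 0.0
```

```bash
python3 rec.py;  python3 - <<'E'
from kin import *
s=get_state();d=snapshot("wrist");pickle.dump((d,s),open("w5.pkl","wb"));cv2.imwrite("pics/w5.png",d["pixels"])
g=np.array([.461,-.258,.056]);u=np.array([.587,.808,0])
print(proj(d,[g-.045*u,g,g+.055*u,g+.187*u-.037*zv],s).round())
Rm,S=scoop_tool(np.radians(54),0,0,0);rows([(tcp(g-.010*zv,Rm,.147),Rm)],s)
E
```

```text
t 19.3333 tcp [ 0.4687 -0.255   0.3082] q [ 0.62  0.73 -0.35  1.93  0.46  0.56 -0.6 ] F [ 0.2 -0.3 -0.7] op 0.55 ff 0.0
grasp in box -0.2772 -0.3022 0.1612 toolz [-0.002 -0.008 -1.   ]
[[299. 327.]
 [304. 256.]
 [311. 160.]
 [329. -80.]]
[-0.011, -0.011, 0.23, 0.006, 0.016, 0.148] dist 0.115 ang 4.3
```

View pics/w5.png

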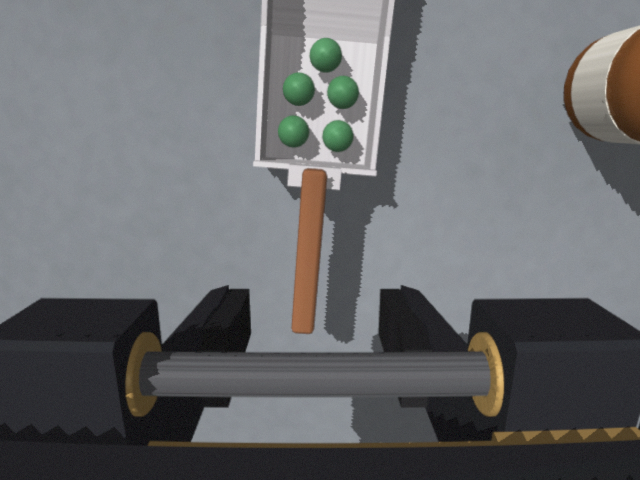

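The handle runs from (302,331) to (314,170), with all five marbles at the back of the trough and the jar on the right. I'll convert those pixels to the grip point and check jar clearance.

```bash
python3 - <<'E'
from kin import *
np.set_printoptions(precision=4,suppress=True)
d,s=pickle.load(open("w5.pkl","rb"))
hsv=cv2.cvtColor(d["pixels"],cv2.COLOR_BGR2HSV);m=np.zeros((480,640),np.uint8);r=np.s_[150:345,270:350];m[r]=((hsv[...,0]<15)&(hsv[...,1]>110))[r]
b=cv2.boxPoints(cv2.minAreaRect(big(m)[0]));b=b[np.argsort(b[:,1])];A=hit(d,b[:2].mean(0),.056,s);E=hit(d,b[2:].mean(0),.056,s)
u=(A-E)/np.linalg.norm(A-E);print(b.tolist(),"len",np.linalg.norm(A-E),"yaw",np.degrees(np.arctan2(u[1],u[0])))
g=(A+E)/2-.005*u;g[2]=.046;print("grip",g)
t=pickle.load(open("top0.pkl","rb"));j=hit(t,(503,206),.09);print("jar",j)
Rm,S=scoop_tool(np.arctan2(u[1],u[0]),0,0,0);print("jar in tool xy from grip",Rm.T@(j-g))
rows([(tcp(g,Rm,.147),Rm)])
E
```

```text
[[302.5117492675781, 168.34706115722656], [326.2940979003906, 170.17648315429688], [289.9764709472656, 331.3058776855469], [313.7588195800781, 333.13531494140625]] len 0.09804345206641274 yaw 53.83323317003973
grip [ 0.4601 -0.2625  0.046 ]
jar [ 0.6815 -0.28    0.09  ]
jar in tool xy from grip [ 0.1165  0.1892 -0.044 ]
[-0.022, -0.005, 0.231, 0.004, 0.015, 0.162] dist 0.116 ang 4.7
```

>>> play_rows(
  rows=[
    [[-0.022, -0.005, 0.06, 0, 0.01, 0.16], [-0.022, -0.005, 0.12, 0, 0.015, 0.16], [-0.022, -0.005, 0.18, 0, 0.015, 0.16], [-0.022, -0.005, 0.215, 0, 0.015, 0.16], [-0.022, -0.005, 0.23, 0, 0.015, 0.16], [-0.022, -0.005, 0.23, 0, 0.015, 0.16], [-0.022, -0.005, 0.23, 0, 0.015, 0.16]],
  ],
)

```text
clock: 19.97
tool_pos: [0.4602, -0.2605, 0.1949]
eef_rot: [0.891, 0.455, 0.001, 0.001]
contact_force: [0.6, 0.0, 0.3]
opening: 0.548
finger_force: 0.0
```

>>> play_rows(
  rows=[
    [[0, 0, 0, 0, 0, 0], [0, 0, 0, 0, 0, 0], [0, 0, 0, 0, 0, 0], [0, 0, 0, 0, 0, 0], [0, 0, 0, 0, 0, 0], [0, 0, 0, 0, 0, 0], [0, 0, 0, 0, 0, 0]],
  ],
  claw=1.0,
  squeeze=50,
)

```text
clock: 20.55
tool_pos: [0.4603, -0.2614, 0.1953]
eef_rot: [0.891, 0.454, 0.001, 0.002]
contact_force: [-0.3, -0.1, 2.9]
opening: 0.149
finger_force: 50.0
```

```bash
python3 rec.py
```

```text
t 20.55 tcp [ 0.4603 -0.2614  0.1953] q [ 0.54  0.92 -0.18  1.99  0.55  0.28 -0.73] F [-0.3 -0.1  2.9] op 0.149 ff 50.0
grasp in box -0.2856 -0.3063 0.0483 toolz [ 0.005 -0.003 -1.   ]
```

>>> play_rows(
  rows=[
    [[0, 0, -0.01, 0, 0, 0], [0, 0, -0.03, 0, 0, 0], [0, 0, -0.06, 0, 0, 0], [0, 0, -0.1, 0, 0, 0], [0, 0, -0.14, 0, 0, 0], [0, 0, -0.18, 0, 0, 0], [0, 0, -0.2, 0, 0, 0], [0, 0, -0.2, 0, 0, 0], [0, 0, -0.2, 0, 0, 0]],
  ],
)

```text
clock: 21.3
tool_pos: [0.4596, -0.2612, 0.2951]
eef_rot: [0.891, 0.454, 0.001, 0.002]
contact_force: [-0.5, 0.2, -3.0]
opening: 0.15
finger_force: 50.0
```

```bash
python3 rec.py; python3 - <<'E'
from kin import *
s=get_state();d=snapshot("wrist");pickle.dump((d,s),open("w6.pkl","wb"))
Rt=R.from_quat(s["eef_rot"]).as_matrix();yr=np.arctan2(*(np.cross(zv,-Rt[:,1])[[1,0]]*-1));xs=np.cross(-Rt[:,1],zv)
xs=np.cross(-Rt[:,1],-Rt[:,2]*1.0) if 0 else Rt[:,0]
G=s["tool_pos"]+.147*Rt[:,2];zs=-Rt[:,2]
pts=[G+.055*xs+.010*zs,G+.187*xs+.036*0*zs-.027*zs, G+.187*xs-.027*zs+.033*Rt[:,1],G+.055*xs-.012*zs]
print(xs,proj(d,pts,s).round(1))
# marbles
hsv=cv2.cvtColor(d["pixels"],cv2.COLOR_BGR2HSV);m=((hsv[...,0]>50)&(hsv[...,0]<85)&(hsv[...,1]>90))
print([np.round(cv2.minEnclosingCircle(c)[0]) for c in big(m,6) if cv2.contourArea(c)>150])
cv2.imwrite("pics/w6.png",d["pixels"])
E
```

```text
t 21.3 tcp [ 0.4596 -0.2612  0.2951] q [ 0.63  0.75 -0.33  1.95  0.46  0.51 -0.65] F [-0.5  0.2 -3. ] op 0.15 ff 50.0
grasp in box -0.2863 -0.3059 0.1481 toolz [ 0.004 -0.002 -1.   ]
[5.88264994e-01 8.08668049e-01 5.32310747e-04] [[ 314.1  171. ]
 [ 314.4 -263.4]
 [ 420.4 -260.9]
 [ 314.2  164.5]]
[array([275.,  39.]), array([350.,  38.]), array([271., 113.]), array([347., 116.])]
```

View pics/w6.png

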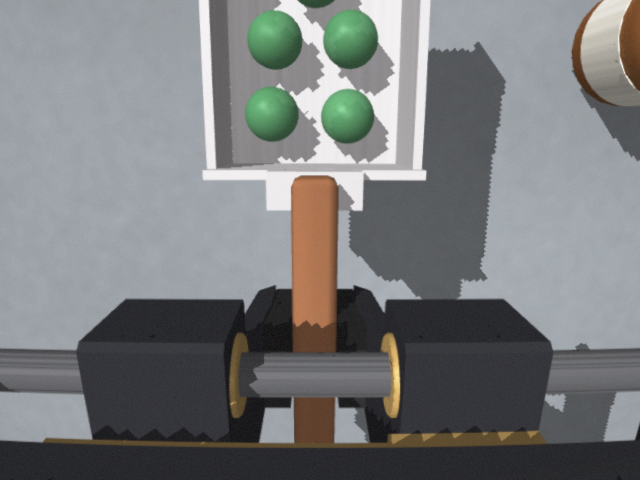

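All five marbles are in the trough, and the scoop hangs level with its handle front at (315,177). Next comes the carry over the dish.

```bash
cat >> kin.py <<'E'
DC=np.array([.604,.064,.034]);HD=np.radians(100.9);HV=np.array([np.cos(HD),np.sin(HD),0])
def lip_pose(lip,dip):
    Rm,S=scoop_tool(HD,np.radians(dip),0,0);G=lip+S@np.array([-.186,0,.0293]);return (tcp(G,Rm,.147),Rm)
E
python3 - <<'E'
from kin import *
np.set_printoptions(precision=3,suppress=True)
s=get_state();a=fk2(s["q"],LP);b=lip_pose(DC-.055*HV+.065*zv,8)
n=26;pa=[];rv=R.from_matrix(a[1].T@b[1]).as_rotvec()
for k in range(1,n+1):
    t=k/n;t=t*t*(3-2*t);pa.append((a[0]+(b[0]-a[0])*t,a[1]@R.from_rotvec(rv*t).as_matrix()))
print(a[0],b[0],np.degrees(np.linalg.norm(rv)));Q,e,_=sim(s["q"],pa);print(e,Q[-1]);emit(pa)
E
```

```text
[ 0.459 -0.261  0.294] [ 0.645 -0.147  0.299] 47.5542299063513
4.878984946956307e-16 [ 0.362  0.886 -0.459  1.557  0.678  0.839 -0.229]
[[0.0, 0.0, 0.0, 0.0, 0.0, -0.01], [0.01, 0.0, 0.0, 0.0, 0.0, -0.03], [0.02, 0.01, 0.0, 0.0, -0.01, -0.06], [0.03, 0.01, 0.0, -0.01, -0.02, -0.1], [0.04, 0.02, 0.0, -0.01, -0.03, -0.16], [0.05, 0.02, 0.0, -0.01, -0.04, -0.22], [0.07, 0.03, 0.0, -0.02, -0.05, -0.29], [0.09, 0.04, 0.0, -0.02, -0.06, -0.37], [0.11, 0.05, 0.0, -0.03, -0.07, -0.45], [0.13, 0.05, 0.0, -0.04, -0.09, -0.54], [0.16, 0.06, 0.0, -0.04, -0.1, -0.63], [0.18, 0.07, 0.0, -0.05, -0.12, -0.72], [0.2, 0.08, 0.0, -0.05, -0.13, -0.82], [0.22, 0.09, -0.01, -0.06, -0.15, -0.91]]
[[0.02, 0.02, 0.0, -0.01, -0.01, -0.1], [0.04, 0.04, 0.0, -0.01, -0.03, -0.19], [0.05, 0.06, 0.0, -0.02, -0.04, -0.27], [0.07, 0.07, 0.0, -0.03, -0.05, -0.36], [0.08, 0.09, 0.0, -0.03, -0.06, -0.43], [0.09, 0.1, 0.0, -0.03, -0.08, -0.5], [0.1, 0.12, -0.01, -0.04, -0.09, -0.57], [0.11, 0.13, -0.01, -0.04, -0.09, -0.62], [0.12, 0.14, -0.01, -0.05, -0.1, -0.67], [0.13, 0.14, -0.01, -0.05, -0.11, -0.7], [0.13, 0.15, -0.01, -0.05, -0.11, -0.72], [0.13, 0.15, -0.01, -0.05, -0.11, -0.73]]
```

>>> play_rows(
  rows=[
    [[0.0, 0.0, 0.0, 0.0, 0.0, -0.01], [0.01, 0.0, 0.0, 0.0, 0.0, -0.03], [0.02, 0.01, 0.0, 0.0, -0.01, -0.06], [0.03, 0.01, 0.0, -0.01, -0.02, -0.1], [0.04, 0.02, 0.0, -0.01, -0.03, -0.16], [0.055, 0.02, 0.0, -0.01, -0.04, -0.22], [0.07, 0.03, 0.0, -0.02, -0.05, -0.29], [0.09, 0.04, 0.0, -0.02, -0.06, -0.37], [0.11, 0.05, 0.0, -0.03, -0.07, -0.45], [0.13, 0.055, 0.0, -0.04, -0.09, -0.54], [0.155, 0.06, 0.0, -0.04, -0.1, -0.63], [0.18, 0.07, 0.0, -0.05, -0.12, -0.72], [0.2, 0.08, 0.0, -0.05, -0.13, -0.82], [0.22, 0.09, -0.005, -0.06, -0.15, -0.91]],
  ],
)

```text
clock: 22.52
tool_pos: [0.562, -0.1972, 0.2974]
eef_rot: [0.763, 0.645, -0.026, 0.032]
contact_force: [-0.6, -0.4, -3.3]
opening: 0.152
finger_force: 50.0
```

>>> play_rows(
  rows=[
    [[0.02, 0.02, 0.0, -0.01, -0.01, -0.1], [0.04, 0.04, 0.0, -0.01, -0.03, -0.19], [0.055, 0.06, 0.0, -0.02, -0.04, -0.27], [0.07, 0.075, 0.0, -0.03, -0.05, -0.36], [0.08, 0.09, 0.0, -0.03, -0.06, -0.43], [0.09, 0.105, 0.0, -0.03, -0.08, -0.5], [0.1, 0.12, -0.005, -0.04, -0.09, -0.57], [0.11, 0.13, -0.01, -0.04, -0.09, -0.62], [0.12, 0.14, -0.01, -0.05, -0.1, -0.67], [0.13, 0.145, -0.01, -0.05, -0.11, -0.7], [0.13, 0.15, -0.01, -0.05, -0.11, -0.72], [0.13, 0.15, -0.01, -0.05, -0.11, -0.73], [0.13, 0.15, -0.01, -0.05, -0.11, -0.73], [0.13, 0.15, -0.01, -0.05, -0.11, -0.73]],
  ],
)

```text
clock: 23.68
tool_pos: [0.6456, -0.1479, 0.2986]
eef_rot: [0.635, 0.77, -0.044, 0.054]
contact_force: [0.2, -0.6, -2.7]
opening: 0.154
finger_force: 50.0
```

```bash
python3 rec.py; python3 - <<'E'
from kin import *
s=get_state();w=snapshot("wrist");t=snapshot("top");pickle.dump((w,t,s),open("w7.pkl","wb"))
cv2.imwrite("pics/w7.png",np.hstack([w["pixels"][0:300:,150:500],t["pixels"][200:360,260:460].repeat(2,0).repeat(2,1)[:300]]))
b=lip_pose(DC-.055*HV+.065*zv,8);rows([b],s)
Rt=R.from_quat(s["eef_rot"]).as_matrix();lip=s["tool_pos"]+.147*Rt[:,2]+Rt[:,0]*.186+Rt[:,2]*.0293
print("lip est",lip,"dist",(DC-lip)@HV,"dip",np.degrees(np.arcsin(-Rt[2,0])),"F",s["contact_force"])
print("lip px top",proj(t,[lip]).round(),proj(t,[DC]).round())
rows([lip_pose(lip-.03*zv,8)],s)
E
```

```text
t 23.6833 tcp [ 0.6456 -0.1479  0.2986] q [ 0.36  0.89 -0.46  1.55  0.68  0.84 -0.23] F [ 0.2 -0.6 -2.7] op 0.154 ff 50.0
grasp in box -0.0827 -0.2498 0.153 toolz [ 0.027 -0.137 -0.99 ]
[0.002, -0.002, -0.002, 0.001, 0.0, 0.003] dist 0.002 ang 0.1
lip est [0.6152204  0.00884597 0.09806047] dist 0.05628070320612229 dip 8.01171575635663 F [ 0.19116099 -0.59752026 -2.689033  ]
lip px top [[359. 242.]] [[331. 253.]]
[0.008, -0.0, 0.059, 0.001, 0.0, 0.003] dist 0.030 ang 0.1
```

View pics/w7.png

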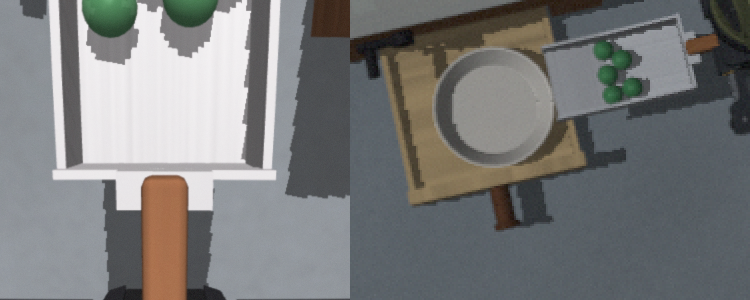

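In the top half the lip is at (547,84) of the crop, which is full-image (358.5,242) and matches the prediction of (359,242). The marbles sit mid-trough and the dish centre is at full-image (332,253). Lowering.

>>> play_rows(
  rows=[
    [[0.002, 0, 0.015, 0, 0, 0], [0.004, 0, 0.035, 0, 0, 0], [0.008, 0, 0.06, 0, 0, 0], [0.011, 0, 0.08, 0, 0, 0], [0.013, 0, 0.095, 0, 0, 0], [0.0145, 0, 0.105, 0, 0, 0], [0.0145, 0, 0.105, 0, 0, 0], [0.0145, 0, 0.105, 0, 0, 0], [0.0145, 0, 0.105, 0, 0, 0]],
  ],
)

```text
clock: 24.53
tool_pos: [0.6464, -0.1473, 0.2461]
eef_rot: [0.634, 0.77, -0.044, 0.054]
contact_force: [0.0, -0.4, -2.5]
opening: 0.152
finger_force: 50.0
```

>>> play_rows(
  rows=[
    [[0.0004, 0, 0.003, 0, 0, 0], [0.0008, 0, 0.006, 0, 0, 0], [0.0008, 0, 0.006, 0, 0, 0], [0.0008, 0, 0.006, 0, 0, 0]],
  ],
)

```text
clock: 24.87
tool_pos: [0.6461, -0.1474, 0.2428]
eef_rot: [0.634, 0.77, -0.044, 0.054]
contact_force: [-0.0, -0.7, -2.1]
opening: 0.155
finger_force: 50.0
```

>>> play_rows(
  rows=[
    [[0.0003, 0, 0.002, 0, 0, 0], [0.0006, 0, 0.004, 0, 0, 0], [0.0006, 0, 0.004, 0, 0, 0], [0.0006, 0, 0.004, 0, 0, 0]],
  ],
)

```text
clock: 25.2
tool_pos: [0.6461, -0.1473, 0.2406]
eef_rot: [0.634, 0.77, -0.044, 0.054]
contact_force: [0.1, -0.7, -1.7]
opening: 0.157
finger_force: 50.0
```

>>> play_rows(
  rows=[
    [[0.0003, 0, 0.002, 0, 0, 0], [0.0003, 0, 0.002, 0, 0, 0], [0.0003, 0, 0.002, 0, 0, 0], [0.0003, 0, 0.002, 0, 0, 0]],
  ],
)

```text
clock: 25.53
tool_pos: [0.6461, -0.1474, 0.2398]
eef_rot: [0.634, 0.77, -0.044, 0.054]
contact_force: [0.9, -1.1, -1.2]
opening: 0.15
finger_force: 50.0
```

>>> play_rows(
  rows=[
    [[0.0003, 0, 0.002, 0, 0, 0], [0.0003, 0, 0.002, 0, 0, 0], [0.0003, 0, 0.002, 0, 0, 0], [0.0003, 0, 0.002, 0, 0, 0]],
  ],
)

```text
clock: 25.87
tool_pos: [0.6461, -0.1475, 0.2387]
eef_rot: [0.634, 0.77, -0.044, 0.054]
contact_force: [-0.1, -0.5, -1.5]
opening: 0.155
finger_force: 50.0
```

>>> play_rows(
  rows=[
    [[0.0003, 0, 0.002, 0, 0, 0], [0.0003, 0, 0.002, 0, 0, 0], [0.0003, 0, 0.002, 0, 0, 0], [0.0003, 0, 0.002, 0, 0, 0]],
  ],
)

```text
clock: 26.2
tool_pos: [0.6461, -0.1475, 0.2377]
eef_rot: [0.634, 0.77, -0.044, 0.054]
contact_force: [0.7, -0.9, -0.1]
opening: 0.151
finger_force: 50.0
```

```bash
python3 rec.py; python3 - <<'E'
from kin import *
s=get_state();w=snapshot("wrist");t=snapshot("top");c=snapshot("scene");print(s["moment"],s["contact_force"])
pickle.dump((w,t,c,s),open("w8.pkl","wb"))
cv2.imwrite("pics/w8.png",np.hstack([c["pixels"][220:320,180:330].repeat(3,0).repeat(3,1),t["pixels"][210:310,290:430].repeat(3,0).repeat(3,1)[:,:350]]))
Rt=R.from_quat(s["eef_rot"]).as_matrix();lip=s["tool_pos"]+.147*Rt[:,2]+Rt[:,0]*.186+Rt[:,2]*.0293;print("lip",lip,(DC-lip)@HV)
np.save("lip.npy",lip)
pa=[lip_pose(lip+(.003+.003*min(1,(d-8)/20))*zv*min(1,(d-8)/8)+.004*HV*min(1,(d-8)/20),d) for d in np.r_[np.arange(10,27,2),np.arange(27,57,2)]]
Q,e,_=sim(s["q"],pa);print(e,len(pa),Q[-1].round(2));emit(pa)
E
```

```text
t 26.2 tcp [ 0.6461 -0.1475  0.2377] q [ 0.34  0.97 -0.41  1.58  0.74  0.74 -0.29] F [ 0.7 -0.9 -0.1] op 0.151 ff 50.0
grasp in box -0.082 -0.2496 0.0922 toolz [ 0.028 -0.137 -0.99 ]
[-0.12510793 -0.14853135 -0.01786444] [ 0.65571476 -0.86061289 -0.14707351]
lip [0.61585167 0.00920165 0.03722358] 0.05605081106524269
1.260604345428333e-14 24 [-0.39  0.91  0.03  1.74  1.09  1.1  -1.02]
[[0.01, 0.0, -0.01, 0.0, -0.07, 0.0], [0.03, 0.0, -0.03, 0.0, -0.14, 0.0], [0.04, 0.0, -0.04, 0.0, -0.21, 0.0], [0.05, 0.0, -0.06, 0.0, -0.28, 0.0], [0.07, 0.0, -0.07, 0.0, -0.35, 0.0], [0.08, 0.0, -0.08, 0.0, -0.42, 0.0], [0.1, 0.0, -0.09, 0.0, -0.49, 0.0], [0.12, 0.0, -0.1, 0.0, -0.56, 0.0], [0.13, 0.0, -0.11, 0.0, -0.63, 0.0], [0.14, 0.0, -0.11, 0.0, -0.66, 0.0], [0.16, 0.0, -0.12, 0.0, -0.73, 0.0], [0.17, 0.0, -0.13, 0.0, -0.8, 0.0], [0.19, 0.0, -0.14, 0.0, -0.87, 0.0], [0.21, 0.0, -0.14, 0.0, -0.94, 0.0]]
[[0.01, 0.0, -0.01, 0.0, -0.07, 0.0], [0.02, 0.0, -0.03, 0.0, -0.14, 0.0], [0.03, 0.0, -0.04, 0.0, -0.21, 0.0], [0.05, 0.0, -0.05, 0.0, -0.28, 0.0], [0.06, 0.0, -0.06, 0.0, -0.35, 0.0], [0.08, 0.0, -0.07, 0.0, -0.42, 0.0], [0.09, 0.0, -0.08, 0.0, -0.49, 0.0], [0.11, 0.0, -0.09, 0.0, -0.56, 0.0], [0.12, 0.0, -0.1, 0.0, -0.63, 0.0], [0.14, 0.0, -0.11, 0.0, -0.7, 0.0]]
```

View pics/w8.png

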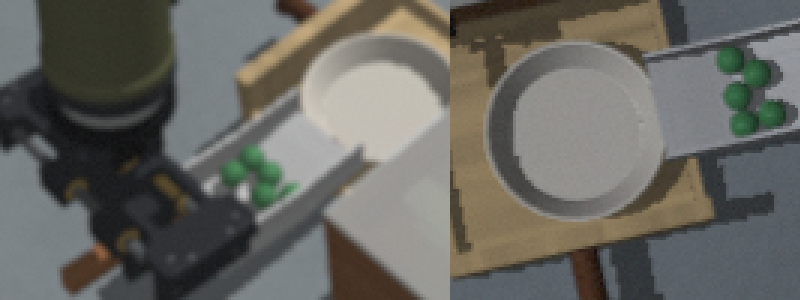

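The lip overlaps the near rim, all five marbles are still in the scoop, and Fz went from -2.7 to -0.1 N. So the lip rests lightly at z≈0.037. A straight lip would drop corner marbles outside, so I'll hold here, then lift 4 mm and slide the lip inward before tipping.

```bash
sed -i 's/v=v.round(2)/v=v.round(3)/' kin.py; python3 - <<'E'
from kin import *
s=get_state();lip=np.load("lip.npy")
L=lambda z,x,d:lip_pose(lip+z*zv+x*HV,d)
a=[L(.002,0,8),L(.004,.003,8.5),L(.004,.007,9.5),L(.004,.011,10.5),L(.004,.014,11.5),L(.004,.016,13)]
b=[L(.004,.016,d) for d in np.r_[np.arange(14.5,31,1.5),np.arange(32,58,2)]]
pa=a+b;Q,e,_=sim(s["q"],pa);print(e,len(pa),Q[-1].round(2));emit(pa)
E
```

```text
1.1346702005882985e-14 30 [-0.42  0.92  0.04  1.73  1.08  1.12 -1.03]
[[-0.001, 0.0, -0.004, 0.003, 0.0, 0.004], [0.008, 0.0, -0.012, 0.003, -0.018, 0.004], [0.022, 0.0, -0.019, 0.003, -0.052, 0.004], [0.036, 0.0, -0.027, 0.003, -0.087, 0.004], [0.049, 0.0, -0.034, 0.003, -0.122, 0.004], [0.062, 0.0, -0.043, 0.003, -0.175, 0.004], [0.073, 0.0, -0.052, 0.003, -0.227, 0.004], [0.083, 0.0, -0.061, 0.003, -0.279, 0.004], [0.094, 0.0, -0.069, 0.003, -0.332, 0.004], [0.104, 0.0, -0.077, 0.003, -0.384, 0.004], [0.115, 0.0, -0.084, 0.003, -0.436, 0.004], [0.127, 0.0, -0.092, 0.003, -0.489, 0.004], [0.138, 0.0, -0.099, 0.003, -0.541, 0.004], [0.15, 0.0, -0.106, 0.004, -0.594, 0.003], [0.161, 0.0, -0.112, 0.004, -0.646, 0.003], [0.173, 0.0, -0.118, 0.004, -0.698, 0.003], [0.185, 0.0, -0.124, 0.004, -0.751, 0.003], [0.206, 0.0, -0.133, 0.004, -0.838, 0.003], [0.222, 0.0, -0.14, 0.004, -0.908, 0.003], [0.239, 0.001, -0.146, 0.004, -0.977, 0.003]]
[[0.013, 0.0, -0.013, 0.0, -0.07, 0.0], [0.026, 0.0, -0.025, 0.0, -0.14, 0.0], [0.039, 0.0, -0.037, 0.0, -0.21, 0.0], [0.053, 0.0, -0.048, 0.0, -0.28, 0.0], [0.067, 0.0, -0.059, 0.0, -0.35, 0.0], [0.082, 0.0, -0.069, 0.0, -0.419, 0.0], [0.097, 0.0, -0.079, 0.0, -0.489, 0.0], [0.112, 0.0, -0.089, 0.0, -0.559, 0.0], [0.128, 0.0, -0.098, 0.0, -0.629, 0.0], [0.144, 0.0, -0.106, 0.0, -0.699, 0.0]]
```

>>> play_rows(
  rows=[
    [[0, 0, 0.001, 0, 0, 0], [0, 0, 0.001, 0, 0, 0], [0, 0, 0.001, 0, 0, 0], [0, 0, 0.001, 0, 0, 0], [0, 0, 0.001, 0, 0, 0], [0, 0, 0.001, 0, 0, 0]],
  ],
)

```text
clock: 26.85
tool_pos: [0.6461, -0.1475, 0.2372]
eef_rot: [0.634, 0.77, -0.044, 0.054]
contact_force: [-0.3, -2.1, -0.4]
opening: 0.151
finger_force: 50.0
```

>>> play_rows(
  rows=[
    [[-0.001, 0.0, -0.005, 0.0, 0.0, 0.0], [-0.001, 0.0, -0.009, 0.0, 0.0, 0.0], [0.008, 0.0, -0.013, 0.0, -0.018, 0.0], [0.022, 0.0, -0.02, 0.0, -0.052, 0.0], [0.036, 0.0, -0.028, 0.0, -0.087, 0.0], [0.049, 0.0, -0.035, 0.0, -0.122, 0.0], [0.062, 0.0, -0.044, 0.0, -0.175, 0.0], [0.073, 0.0, -0.053, 0.0, -0.227, 0.0], [0.083, 0.0, -0.062, 0.0, -0.279, 0.0], [0.094, 0.0, -0.07, 0.0, -0.332, 0.0], [0.104, 0.0, -0.078, 0.0, -0.384, 0.0], [0.115, 0.0, -0.085, 0.0, -0.436, 0.0], [0.127, 0.0, -0.093, 0.0, -0.489, 0.0], [0.138, 0.0, -0.1, 0.0, -0.541, 0.0], [0.15, 0.0, -0.107, 0.0, -0.594, 0.0], [0.161, 0.0, -0.113, 0.0, -0.646, 0.0], [0.173, 0.0, -0.119, 0.0, -0.698, 0.0], [0.185, 0.0, -0.125, 0.0, -0.751, 0.0], [0.206, 0.0, -0.134, 0.0, -0.838, 0.0], [0.222, 0.0, -0.141, 0.0, -0.908, 0.0]],
  ],
)

```text
clock: 28.52
tool_pos: [0.6226, -0.0277, 0.2916]
eef_rot: [0.608, 0.738, -0.185, 0.226]
contact_force: [-0.4, 0.8, -2.2]
opening: 0.15
finger_force: 50.0
```

```bash
python3 - <<'E'
from kin import *
s=get_state();show(s);Rt=R.from_quat(s["eef_rot"]).as_matrix();lip=s["tool_pos"]+.147*Rt[:,2]+Rt[:,0]*.186+Rt[:,2]*.0293
dip=np.degrees(np.arcsin(-Rt[2,0]));print("lip",lip,(DC-lip)@HV,dip)
t=snapshot("top");hsv=cv2.cvtColor(t["pixels"],cv2.COLOR_BGR2HSV);m=((hsv[...,0]>50)&(hsv[...,0]<85)&(hsv[...,1]>90))
print([np.round(cv2.minEnclosingCircle(c)[0]) for c in big(m,8) if cv2.contourArea(c)>15],proj(t,[DC]))
l2=np.array([*(DC-.040*HV)[:2],.041])
emit([lip_pose(l2,d) for d in np.r_[np.arange(dip+2,57,2),57]])
E
```

```text
t 28.5167 tcp [ 0.6226 -0.0277  0.2916] q [-0.11  0.85 -0.11  1.73  0.99  0.84 -0.78] F [-0.4  0.8 -2.2] op 0.15 ff 50.0
grasp in box -0.0821 -0.1893 0.1697 toolz [ 0.109 -0.548 -0.829]
lip [0.61225908 0.0268987  0.04141525] 0.03799370193545775 34.001373986288705
[] [[331.27901885 252.96797846]]
[[0.006, -0.003, -0.007, 0.011, -0.067, 0.011], [0.019, -0.003, -0.019, 0.011, -0.137, 0.011], [0.033, -0.003, -0.031, 0.011, -0.207, 0.01], [0.047, -0.002, -0.043, 0.012, -0.277, 0.01], [0.061, -0.002, -0.053, 0.012, -0.347, 0.01], [0.075, -0.002, -0.064, 0.012, -0.416, 0.01], [0.09, -0.002, -0.074, 0.012, -0.486, 0.01], [0.105, -0.002, -0.083, 0.012, -0.556, 0.009], [0.121, -0.002, -0.092, 0.012, -0.626, 0.009], [0.137, -0.002, -0.1, 0.013, -0.696, 0.009], [0.153, -0.001, -0.108, 0.013, -0.765, 0.009], [0.161, -0.001, -0.112, 0.013, -0.8, 0.009]]
```

>>> play_rows(
  rows=[
    [[0.006, 0, -0.007, 0, -0.067, 0], [0.019, 0, -0.019, 0, -0.137, 0], [0.033, 0, -0.031, 0, -0.207, 0], [0.047, 0, -0.043, 0, -0.277, 0], [0.061, 0, -0.053, 0, -0.347, 0], [0.075, 0, -0.064, 0, -0.416, 0], [0.09, 0, -0.074, 0, -0.486, 0], [0.105, 0, -0.083, 0, -0.556, 0], [0.121, 0, -0.092, 0, -0.626, 0], [0.137, 0, -0.1, 0, -0.696, 0], [0.153, 0, -0.108, 0, -0.765, 0], [0.161, 0, -0.112, 0, -0.8, 0], [0.161, 0, -0.112, 0, -0.8, 0], [0.161, 0, -0.112, 0, -0.8, 0], [0.161, 0, -0.112, 0, -0.8, 0], [0.161, 0, -0.112, 0, -0.8, 0], [0.161, 0, -0.112, 0, -0.8, 0], [0.161, 0, -0.112, 0, -0.8, 0]],
  ],
)

```text
clock: 30.07
tool_pos: [0.6044, 0.0657, 0.2931]
eef_rot: [0.56, 0.678, -0.303, 0.368]
contact_force: [-0.1, -0.0, -1.6]
opening: 0.153
finger_force: 50.0
```

```bash
python3 rec.py; python3 - <<'E'
from kin import *
np.set_printoptions(precision=3,suppress=True)
s=get_state();t=snapshot("top");c=snapshot("scene");w=snapshot("wrist")
for n,d in (("top",t),("scene",c),("wrist",w)):
    hsv=cv2.cvtColor(d["pixels"],cv2.COLOR_BGR2HSV);m=((hsv[...,0]>50)&(hsv[...,0]<85)&(hsv[...,1]>90))
    print(n,[(np.round(cv2.minEnclosingCircle(k)[0]).tolist(),cv2.contourArea(k)) for k in big(m,8) if cv2.contourArea(k)>15],proj(d,[DC],s).round())
# reverse plan: dip back, lift up, return to place
Rt=R.from_quat(s["eef_rot"]).as_matrix();a=(s["tool_pos"],Rt);lip=s["tool_pos"]+.147*Rt[:,2]+Rt[:,0]*.186+Rt[:,2]*.0293;print(lip)
R2,S2=scoop_tool(HD,0,0,0)
up=lip_pose(lip+.07*zv-.01*HV,40);lev=lip_pose(lip+.08*zv-.08*HV,0)
g=np.array([.461,-.262,.0483]);R1,_=scoop_tool(np.radians(54),0,0,0)
ov=(tcp(g+.06*zv,R1,.147),R1);dn=(tcp(g+.001*zv,R1,.147),R1)
pa=cpath(a,up)+cpath(up,lev)+cpath(lev,ov)+cpath(ov,dn,mm=15)
Q,e,_=sim(s["q"],pa);print(e,Q[-1],min(marg(q) for q in Q),len(pa))
emit(pa)
E
```

```text
t 30.0667 tcp [0.6044 0.0657 0.2931] q [-0.43  0.93  0.05  1.74  1.09  1.13 -1.04] F [-0.1 -0.  -1.6] op 0.153 ff 50.0
grasp in box -0.0825 -0.135 0.2129 toolz [ 0.16  -0.822 -0.546]
top [([317.0, 272.0], 42.0)] [[331. 253.]]
scene [] [[307. 252.]]
wrist [([22.0, 416.0], 1958.0), ([354.0, 425.0], 761.5), ([14.0, 334.0], 524.0)] [[ 310. -423.]]
[0.614 0.02  0.041]
1.0200806544155557e-14 [ 0.516  0.913 -0.143  1.982  0.428  0.275 -0.614] 0.20451246063606532 23
[[-0.054, 0.0, 0.017, 0.002, 0.147, 0.001], [-0.108, 0.0, 0.032, 0.003, 0.295, 0.001], [-0.162, 0.0, 0.048, 0.004, 0.443, 0.001], [-0.215, 0.001, 0.064, 0.005, 0.59, 0.001], [-0.234, 0.0, 0.129, 0.005, 0.79, 0.001], [-0.253, 0.0, 0.194, 0.005, 0.989, 0.001]]
[[-0.048, 0.0, 0.048, 0.0, 0.2, 0.0], [-0.096, 0.0, 0.096, 0.0, 0.399, 0.0], [-0.143, 0.0, 0.144, 0.0, 0.598, 0.0], [-0.191, 0.0, 0.193, 0.0, 0.798, 0.0]]
[[-0.062, 0.0, 0.026, 0.0, 0.199, 0.0], [-0.057, -0.05, 0.036, 0.01, 0.199, 0.204], [-0.051, -0.101, 0.046, 0.02, 0.199, 0.409], [-0.046, -0.152, 0.056, 0.03, 0.198, 0.613], [-0.041, -0.203, 0.066, 0.04, 0.197, 0.818]]
[[-0.016, -0.048, 0.01, 0.0, 0.0, 0.204], [-0.032, -0.097, 0.021, 0.0, 0.0, 0.409], [-0.048, -0.145, 0.031, 0.0, 0.0, 0.614], [-0.064, -0.193, 0.042, 0.0, 0.0, 0.818], [-0.065, -0.193, 0.071, 0.0, 0.0, 0.818], [-0.065, -0.193, 0.101, 0.0, 0.0, 0.818], [-0.065, -0.193, 0.13, 0.0, 0.0, 0.818], [-0.065, -0.193, 0.16, 0.0, 0.0, 0.818]]
```

>>> play_rows(
  rows=[
    [[-0.054, 0.0, 0.017, 0, 0.147, 0], [-0.108, 0.0, 0.032, 0, 0.295, 0], [-0.162, 0.0, 0.048, 0, 0.443, 0], [-0.215, 0, 0.064, 0, 0.59, 0], [-0.234, 0.0, 0.129, 0, 0.79, 0], [-0.253, 0.0, 0.194, 0, 0.989, 0]],
  ],
)

```text
clock: 30.72
tool_pos: [0.6337, -0.0813, 0.3481]
eef_rot: [0.616, 0.748, -0.154, 0.191]
contact_force: [-0.3, 0.2, -3.2]
opening: 0.154
finger_force: 50.0
```

>>> play_rows(
  rows=[
    [[-0.048, 0.0, 0.048, 0.0, 0.2, 0.0], [-0.096, 0.0, 0.096, 0.0, 0.399, 0.0], [-0.143, 0.0, 0.144, 0.0, 0.598, 0.0], [-0.191, 0.0, 0.193, 0.0, 0.798, 0.0], [-0.191, 0.0, 0.193, 0.0, 0.798, 0.0]],
  ],
)

```text
clock: 31.13
tool_pos: [0.6551, -0.224, 0.3038]
eef_rot: [0.642, 0.765, -0.036, 0.038]
contact_force: [-1.2, -3.6, -1.8]
opening: 0.152
finger_force: 50.0
```

```bash
python3 rec.py; python3 - <<'E'
from kin import *
np.set_printoptions(precision=3,suppress=True)
s=get_state();t=snapshot("top");cv2.imwrite("pics/t9.png",t["pixels"][180:330,240:470].repeat(3,0).repeat(3,1))
hsv=cv2.cvtColor(t["pixels"],cv2.COLOR_BGR2HSV);m=((hsv[...,0]>50)&(hsv[...,0]<85)&(hsv[...,1]>90))
for k in big(m,8):
    if cv2.contourArea(k)>15: p=hit(t,cv2.minEnclosingCircle(k)[0],.025);print(p,np.linalg.norm((p-DC)[:2]),cv2.contourArea(k))
a=(s["tool_pos"],R.from_quat(s["eef_rot"]).as_matrix())
g=np.array([.461,-.262,.0483]);R1,_=scoop_tool(np.radians(54),0,0,0)
ov=(tcp(g+.06*zv,R1,.147),R1);dn=(tcp(g+.002*zv,R1,.147),R1)
pa=cpath(a,ov)+cpath(ov,dn,mm=12)
Q,e,_=sim(s["q"],pa);print(e,Q[-1],min(marg(q) for q in Q),len(pa));emit(pa)
E
```

```text
t 31.1333 tcp [ 0.6551 -0.224   0.3038] q [ 0.45  0.91 -0.42  1.44  0.57  0.88 -0.02] F [-1.2 -3.6 -1.8] op 0.152 ff 50.0
grasp in box -0.0889 -0.3213 0.1576 toolz [ 0.013 -0.104 -0.995]
[0.63  0.101 0.025] 0.04527038241863228 42.5
[0.567 0.095 0.025] 0.04766521169041084 42.0
[0.598 0.043 0.025] 0.021587426125840865 41.0
[0.618 0.047 0.025] 0.02178201011462007 40.5
[0.601 0.094 0.025] 0.030414125680871578 40.5
3.520037342161262e-15 [ 0.521  0.912 -0.152  1.982  0.448  0.28  -0.633] 0.20978637835271913 13
[[-0.009, -0.052, 0.015, 0.012, 0.023, 0.209], [-0.008, -0.101, 0.027, 0.021, 0.049, 0.409], [-0.008, -0.151, 0.039, 0.03, 0.074, 0.61], [-0.007, -0.2, 0.052, 0.039, 0.099, 0.811]]
[[-0.02, -0.045, 0.013, 0.009, 0.025, 0.2], [-0.039, -0.091, 0.025, 0.019, 0.05, 0.401], [-0.059, -0.136, 0.038, 0.028, 0.076, 0.601], [-0.078, -0.181, 0.051, 0.037, 0.101, 0.802], [-0.077, -0.181, 0.074, 0.037, 0.101, 0.802], [-0.076, -0.181, 0.097, 0.037, 0.101, 0.802], [-0.075, -0.182, 0.121, 0.037, 0.101, 0.802], [-0.073, -0.182, 0.144, 0.037, 0.101, 0.802], [-0.072, -0.182, 0.167, 0.037, 0.101, 0.802]]
```

View pics/t9.png

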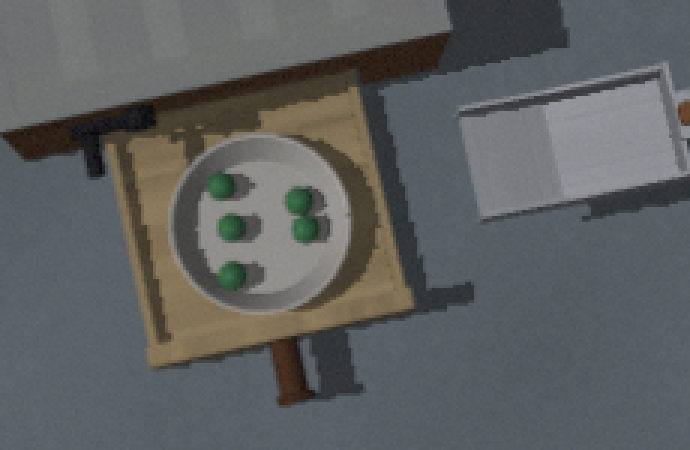

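All five marbles are in the dish, at crop (222,184), (231,227), (231,275), (299,200) and (305,228). The drawer is open, the catch is level and the scoop is empty. Setting the scoop down.

>>> play_rows(
  rows=[
    [[-0.009, -0.052, 0.015, 0.012, 0.023, 0.209], [-0.008, -0.101, 0.027, 0.021, 0.049, 0.409], [-0.008, -0.151, 0.039, 0.03, 0.074, 0.61], [-0.007, -0.2, 0.052, 0.039, 0.099, 0.811]],
  ],
)

```text
clock: 31.52
tool_pos: [0.5595, -0.2339, 0.2812]
eef_rot: [0.78, 0.626, -0.015, 0.019]
contact_force: [0.5, -0.3, -1.2]
opening: 0.15
finger_force: 50.0
```

>>> play_rows(
  rows=[
    [[-0.02, -0.045, 0.013, 0.009, 0.025, 0.2], [-0.039, -0.091, 0.025, 0.019, 0.05, 0.401], [-0.059, -0.136, 0.038, 0.028, 0.076, 0.601], [-0.078, -0.181, 0.051, 0.037, 0.101, 0.802], [-0.077, -0.181, 0.074, 0.037, 0.101, 0.802], [-0.076, -0.181, 0.097, 0.037, 0.101, 0.802], [-0.075, -0.182, 0.121, 0.037, 0.101, 0.802], [-0.073, -0.182, 0.135, 0.037, 0.101, 0.802], [-0.073, -0.182, 0.144, 0.037, 0.101, 0.802], [-0.073, -0.182, 0.144, 0.037, 0.101, 0.802]],
  ],
)

```text
clock: 32.35
tool_pos: [0.4644, -0.2533, 0.2095]
eef_rot: [0.888, 0.461, 0.003, -0.002]
contact_force: [-1.1, 0.1, -1.8]
opening: 0.154
finger_force: 50.0
```

```bash
python3 rec.py; python3 - <<'E'
from kin import *
g=np.array([.461,-.262,.0483]);R1,_=scoop_tool(np.radians(54),0,0,0);rows([(tcp(g+.002*zv,R1,.147),R1),(tcp(g,R1,.147),R1)])
E
```

```text
t 32.35 tcp [ 0.4644 -0.2533  0.2095] q [ 0.52  0.89 -0.17  1.98  0.44  0.3  -0.63] F [-1.1  0.1 -1.8] op 0.154 ff 50.0
grasp in box -0.28 -0.298 0.0625 toolz [ 0.003  0.005 -1.   ]
[-0.018, 0.004, 0.024, -0.001, -0.012, 0.03] dist 0.015 ang 0.9
[-0.018, 0.004, 0.028, -0.001, -0.012, 0.03] dist 0.017 ang 0.9
```

>>> play_rows(
  rows=[
    [[0, 0, 0.006, 0, -0.006, 0], [0, 0, 0.013, 0, -0.012, 0], [0, 0, 0.02, 0, -0.012, 0], [0, 0, 0.024, 0, -0.012, 0], [0, 0, 0.025, 0, -0.012, 0], [0, 0, 0.025, 0, -0.012, 0], [0, 0, 0.025, 0, -0.012, 0]],
  ],
)

```text
clock: 32.93
tool_pos: [0.4645, -0.2537, 0.1976]
eef_rot: [0.888, 0.46, 0.001, 0.0]
contact_force: [0.3, -0.6, -2.2]
opening: 0.152
finger_force: 50.0
```

>>> play_rows(
  rows=[
    [[0, 0, 0.002, 0, 0, 0], [0, 0, 0.002, 0, 0, 0], [0, 0, 0.003, 0, 0, 0], [0, 0, 0.003, 0, 0, 0], [0, 0, 0.003, 0, 0, 0]],
  ],
)

```text
clock: 33.35
tool_pos: [0.4645, -0.2538, 0.1961]
eef_rot: [0.888, 0.46, 0.001, 0.0]
contact_force: [-0.7, -0.5, -1.2]
opening: 0.156
finger_force: 50.0
```

>>> play_rows(
  rows=[
    [[0, 0, 0.002, 0, 0, 0], [0, 0, 0.003, 0, 0, 0], [0, 0, 0.003, 0, 0, 0], [0, 0, 0.003, 0, 0, 0]],
  ],
)

```text
clock: 33.68
tool_pos: [0.4644, -0.254, 0.195]
eef_rot: [0.888, 0.46, 0.0, 0.001]
contact_force: [-0.8, -0.5, 4.8]
opening: 0.152
finger_force: 50.0
```

>>> play_rows(
  rows=[
    [[0, 0, 0, 0, 0, 0], [0, 0, 0, 0, 0, 0], [0, 0, 0, 0, 0, 0], [0, 0, 0, 0, 0, 0], [0, 0, 0, 0, 0, 0]],
  ],
  claw=0.5,
)

```text
clock: 34.1
tool_pos: [0.4646, -0.2535, 0.1944]
eef_rot: [0.888, 0.46, 0.001, 0.0]
contact_force: [-0.1, 0.5, -0.2]
opening: 0.495
finger_force: 0.0
```

>>> play_rows(
  rows=[
    [[0, 0, -0.03, 0, 0, 0], [0, 0, -0.08, 0, 0, 0], [0, 0, -0.15, 0, 0, 0], [0, 0, -0.22, 0, 0, 0], [0, 0, -0.3, 0, 0, 0], [0, 0, -0.36, 0, 0, 0], [0, 0, -0.36, 0, 0, 0], [0, 0, -0.36, 0, 0, 0], [0, 0, -0.36, 0, 0, 0]],
  ],
)

```text
clock: 34.85
tool_pos: [0.4638, -0.2536, 0.3739]
eef_rot: [0.888, 0.46, -0.0, -0.0]
contact_force: [-0.1, 0.0, -0.3]
opening: 0.5
finger_force: 0.0
```

```bash
python3 rec.py; python3 - <<'E'
from kin import *
t=snapshot("top");w=snapshot("wrist");c=snapshot("scene");cv2.imwrite("pics/fin.png",np.hstack([t["pixels"][60:420,90:560],cv2.resize(w["pixels"],None,fx=.5,fy=.5)[:240].copy() if 0 else np.vstack([cv2.resize(w["pixels"],(320,240)),c["pixels"][220:340,100:420]])]))
E
```

```text
t 34.85 tcp [ 0.4638 -0.2536  0.3739] q [ 0.63  0.62 -0.34  1.88  0.31  0.69 -0.52] F [-0.1  0.  -0.3] op 0.5 ff 0.0
grasp in box -0.2813 -0.2988 0.2269 toolz [-0.  0. -1.]
```

View pics/fin.png

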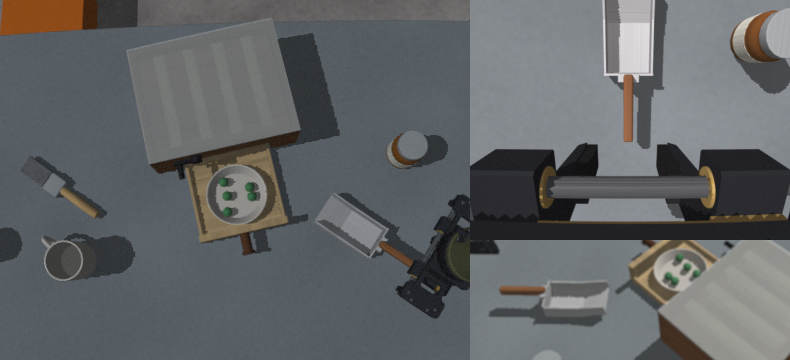

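The final view shows the five marbles in the dish at about (235,192), the scoop flat at (355,225), and the mug, jar and brush where they were. The drawer-front corners at about (290,302) and (378,283) match full extension. Handing in.

```bash
python3 -c "
from plant import *
print(finish_job())"
```

```text
the job is handed in; nothing more can be done
None
```

The job is handed in: the catch is level, the drawer fully out with the dish in it, all five marbles are in the dish after the lip rested on its rim, the scoop is back flat on the bench, the mug, jar and brush look undisturbed, and it took about 35 s of the 72 s allowed.

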